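# Sign the scraper out of the combination-locked tool box

### The arm

A 6-joint arm with a two-finger parallel gripper is mounted at the origin on the work surface; the furniture and walls round the work are solid. World frame = base frame: x ahead of the robot, y to its left, z up, the work surface at z = 0. Lengths are in m, angles in rad, forces in N, time in s.
With the tool pointing down it reaches from about 0.35 to 0.875 m from the base axis. Payload 4.2 kg.
Tool frame: the origin (TCP) lies midway between the tips of the shut fingers; the grasp point (between the pads) lies 19 mm behind it; y points along the fingers, x is the direction in which the jaws open and shut, and the axes are right-handed (so a half turn about y gives the same grasp; the last joint's range is limited). The gripper opens to 85 mm and grips with 20 to 120 N. Pads are 22 mm wide; open, the fingers measure 114 mm over their backs; the gripper's body (76 mm by 85 mm) begins 54 mm behind the grasp point. The pads swing forward as they close: fully open they stand 13 mm farther back than shut.
Start: joints at [-0.882, 0.385, 0.008, 0, -1.194, -0.259], TCP at [0.26, -0.568, 0.231] pointing down, gripper open.
Joint ranges: [-3.14, 3.14], [-1.21, 2.06], [-1.07, 1.41], [-3.16, 2.05], [-2.99, -0.16], [-3.1, 3.1]. Speed limits (rad/s): [2.79, 2.79, 3.14, 3.14, 3.14, 3.14].

### API

Orientations are given as a unit quaternion [x, y, z, w].
In Python, from cell import arm gives the robot as it stands.
- The arm moves only by the tool play_rows, never from a script. Its argument "commands" is a list of rows, each a list of 7 numbers: the shift along the tool's x, y, z in m, then the turn, a rotation vector about the tool's x, y, z in degrees, then the closure, from 0 (fully open) to 1 (shut). A call has 1 to 12 rows; each row shifts and turns the commanded pose from where the row before left it, along the tool's axes as they then stand; what a row does not reach is not made up. A row lasts 1/12 s, in which the tool goes at most 41.7 mm and 7.16 degrees, less where a joint would pass 70% of its speed; a pose out of reach is approached as far as the arm can. A call is refused whole if a number of a shift passes 0.0417 or a number of a turn 7.16, either way. A call with a gripper value outside its range is refused whole. The fingers move at their own pace and stop on an object; "force" is the grip in N (left out, the last holds). Time passes only in rows, so rows that do not move let the fingers close. It gives the time, the measured TCP pose, the force and the opening at its end, in the units of the state.
- arm.get_state(): the state, without advancing time (a new reading comes with each control period).
- arm.get_image(name): name is "scene" or "side" or "wrist"; returns the picture (400x640x3 uint8, red, green, blue); there is no depth.
- arm.get_calibration(name): a dict with "fov_y" (degrees; the focal length in pixels is half the picture's height over the tangent of half this angle, whatever the lens; pixels are square), "cx", "cy" (the principal point, pixels), "cam_to_world" (4x4, takes a point from camera to world coordinates); the wrist camera has in their place "T_tool_cam" (4x4, takes a point from camera to tool coordinates, whose origin is the TCP and whose axes are the tool frame's). Camera axes: x right, y down, z forward; pixel columns grow to the right and rows downward; lengths in m; the calibration is good to about 2 mm. A picture is of the moment at which its call begins: read the wrist's pose just before it. get_calibration takes no time and is no camera call.
- arm.close_job(): hands the job in, once; it reports no verdict.
The state is a dict: "time": time; "joint_positions": joint angles; "qd": joint speeds; "joint_torque": joint torques, N m; "eef_pos": TCP position; "ee_rot": TCP orientation; "wrist_force": force on the tool from outside, world axes, zero at the start; "wrist_torque": the same for the moment, N m; "width": opening from 0.0 (shut) to 1.0 (fully open).
Only numpy, scipy, OpenCV 4.12 (cv2) and the standard library are available. Lean on these libraries where they do the work, as an engineer would, in place of code of your own. Each camera call takes 0.05 s, during which the arm holds its last target. There are 200 camera calls.

### The job

Open the grey tool box: as seen facing its sloping lid, set the three pointer dials to the code, left dial to ten o'clock, middle dial to two o'clock, right dial to eleven o'clock (twelve is up the slope, by the long tick), slide the bolt handle fully to the right, then lift the lid back until it stands upright or beyond and stays there. Take out the scraper and lay it flat on the middle of the notebook that lies near the back of the table on the right, setting it down and not dropping it, and leave the things standing about where they are.

Things in the scene. Friction and masses are not known exactly. Their poses are not given: they have to be found in the camera images.
- lock_box: Grey sheet-steel tool box, 135 deep x 260 wide, fixed to the table. Origin: centre of its underside; x runs from front to hinge side, y to the left seen from the front, z up. Front wall 48 high, back wall 126 high, walls 3 thick (mm). Its aluminium lid slopes 30 degrees, facing forward and up: shut, its outward normal is (-0.5, 0, 0.866) and up the slope is (0.866, 0, 0.5) in the box's axes.
- box_floor (a point): Middle of the box's padded inner floor, 16 mm above the table; axes as the box's. Upright, the lid's free edge stands 285 mm above the table, so swing it farther back if the wrist needs the room. The lock works under the lid hang 20 mm below its face, and stand 20 mm in front of it when it is upright.
- dial_left (a joint): Angle (rad) of the left dial, 82 mm left of the middle one: 0 with its pointer at twelve o'clock (up the slope), positive clockwise as seen facing the lid, 0.524 an hour; ten o'clock is -1.047. Turns with 0.05 N m, stays where it is left, stops at 2.9 either way. The lock takes the code within about 0.16 rad.
- dial_left_grip (a point): Grip point of the left dial, on its axis, 22 mm above the lid's face. Black bar knob 14 mm wide, flat sides from 25 mm behind the axis to 20 mm ahead, then tapering to the pointed end 36 mm ahead; the bar stands 7 to 34 mm above the lid's face, on a round skirt 53 mm across. Axes: x along the pointer, z outward along the dial's axis.
- dial_middle (a joint): The middle dial's angle (rad), as for the left one; two o'clock is +1.047.
- dial_middle_grip (a point): Grip point of the middle dial, on the box's centre line, as for the left one. The axes of all three dials lie 55 mm down the slope from the hinge line, which lies in the plane of the lid's face.
- dial_right (a joint): The right dial's angle (rad), as for the left one; eleven o'clock is -0.524.
- dial_right_grip (a point): Grip point of the right dial, 82 mm right of the middle one, as for the left one.
- bolt (a joint): Travel (m) of the bolt handle along the lid: 0 locked, 0.022 fully drawn to the right (the box's -y). Slides, with about 3 N, only when all three dials show the code. Drawn, it frees the lid and holds the dials.
- bolt_grip (a point): Middle of the bolt's handle, below the dials, 11 mm left of the centre line while locked: a round steel bar 12 mm thick, 88 mm long along the box's y, its axis 35 mm above the lid's face on two 9 mm posts 64 mm apart, 125 mm down the slope from the hinge line. The same handle lifts the lid. Axes: x up the slope, y along the bar, z outward from the lid (they turn with it).
- lid (a joint): Opening angle (rad) of the lid: 0 shut, 2.09 upright, stop at 2.75. Its hinge line runs along the box's y at x = +67.5 mm, z = 126 mm in the box's axes. The hinge is stiff and holds the lid at any angle; lifting by the handle takes 5 to 7 N.
- scraper: Hand scraper, 185 mm long, 64 mm wide, 16 mm thick, 60 to 115 g, lying flat on the box's floor along the box's y, just in front of the middle. Origin: the underside at half its length; its y axis points along the wooden handle, which reaches from y = -8 to +92 mm and is 22 mm wide and 16 mm thick; the steel blade lies towards -y.
- notebook: Closed green notebook, 210 x 152 mm, lying near the back of the table on the robot's right (a second one lies farther right, beside the robot). Origin: underside, middle of the cover; its x axis runs along the 210 mm sides; its cover is 11 mm above the table.
- weight_1: Black iron knob weight, 52 mm across, 50 mm high, a bystander. Origin: underside.
- mug_tea: Striped mug, 86 x 120 x 90 mm, a bystander. Origin: underside.
- jar_spice: Spice jar, 47 mm across, 98 mm high, a bystander. Origin: underside.
- brush_hand: Hand brush, 30 x 85 x 55 mm, a bystander. Origin: underside.
- marker: Marker pen, 135 mm long, a bystander. Origin: underside.
- tape_masking: Roll of masking tape, 100 mm across, 25 mm high, a bystander. Origin: underside.

How it is judged:
By the outcome, as a careful person would: the job done as asked, in the order asked, and still so for the second after the job is handed in, with the robot touching nothing.
It also fails if it takes over 72 s, if anything falls off the work surface, if the arm or the gripper's body presses on something with over 40 N, if the wrist force passes 120 N, or if a joint passes its speed limit or range.

## Working session

There is one attempt and no reset: what is moved stays moved. The work goes in short steps, Python scripts to look and compute and a tool call to move; the robot and the scene stay as the last step left them, time stands still between calls to the robot, and variables do not carry over. Pictures are saved under pics/ and viewed, about 8 in all and at most 12, crops included, and the job is handed in when it is done.

Besides the shell and the picture viewer there is one more tool, called after ">>>" by a JSON object that holds its "method" and its "body". play_rows: Moves the arm, as the interface text tells. Its arguments: {"type":"object","properties":{"commands":{"type":"array"},"force":{"type":"number"}},"required":["commands"]}

```bash
ls; mkdir -p pics; python3 - <<'E'
from cell import arm
import cv2,numpy as np
print(arm.get_state())
for n in("scene","side","wrist"):
    c=arm.get_calibration(n);print(n,{k:np.round(v,4).tolist() for k,v in c.items()})
    cv2.imwrite(f"pics/{n}0.png",arm.get_image(n)[:,:,::-1])
E
```

```text
pics
{'time': 0.0, 'joint_positions': array([-8.82427623e-01,  3.85571285e-01,  6.60946800e-03, -5.40054944e-04,
       -1.19397355e+00, -2.58584143e-01]), 'qd': array([ 1.77817067e-03,  3.38474692e-04, -9.06396009e-04, -9.95597143e-04,
       -7.79179732e-04,  1.79032178e-05]), 'joint_torque': array([-5.19355435e-04, -3.92290771e+01,  1.88397235e+01,  4.18603599e+00,
       -4.60772906e-03, -5.68660340e-06]), 'eef_pos': array([ 0.26019452, -0.56761648,  0.23020019]), 'ee_rot': array([ 0.38127234,  0.59548336, -0.59468138, -0.38260296]), 'wrist_force': array([ 0.72510852, -0.64362465, -0.86713475]), 'wrist_torque': array([-0.01155821, -0.00145961,  0.05826754]), 'width': 0.9950939999700801}
scene {'fov_y': 42.6992, 'cx': 317.5973, 'cy': 196.2246, 'cam_to_world': [[-0.7149, -0.5363, 0.4488, -0.2837], [-0.6992, 0.5572, -0.4479, 0.7302], [-0.0099, -0.634, -0.7733, 1.3033], [0.0, 0.0, 0.0, 1.0]]}
side {'fov_y': 49.4843, 'cx': 320.7614, 'cy': 198.0132, 'cam_to_world': [[0.9997, 0.0248, 0.0004, 0.3812], [0.0102, -0.4291, 0.9032, -1.3026], [0.0225, -0.9029, -0.4292, 0.7549], [0.0, 0.0, 0.0, 1.0]]}
wrist {'fov_y': 66.162, 'cx': 318.1586, 'cy': 197.1378, 'T_tool_cam': [[1.0, 0.0014, -0.0004, 0.0002], [0.0008, -0.3133, 0.9497, -0.1429], [0.0012, -0.9497, -0.3133, 0.081], [0.0, 0.0, 0.0, 1.0]]}
```

View pics/scene0.png

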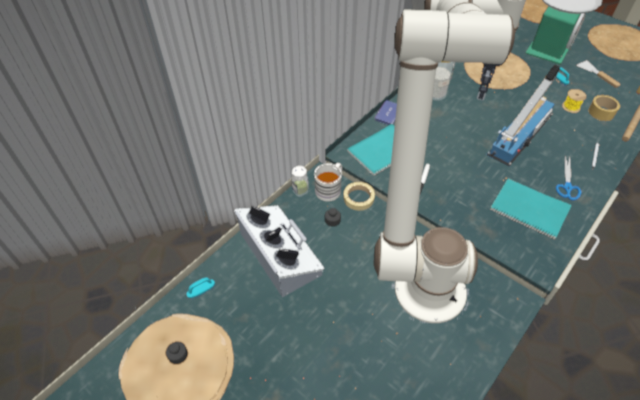

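View pics/side0.png

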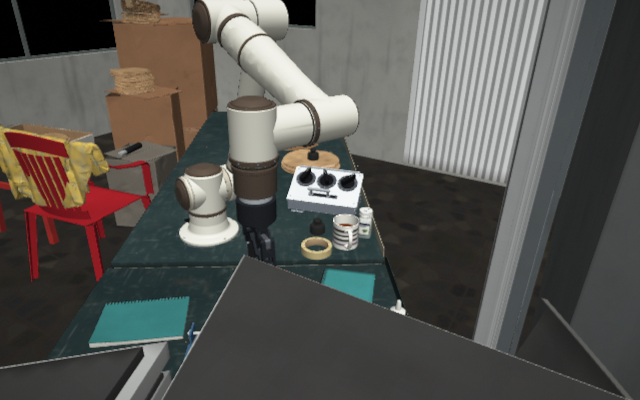

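The scene view shows the box at about (278,245), with the notebook at about (378,148), the tape at (359,196), the weight at (333,217), the mug at (328,182) and the jar at (300,180). In the side view the box is at about (325,190), its lid facing that camera. I'll enlarge both crops.

```bash
cat > h.py <<'E'
from cell import arm
import cv2,numpy as np
from scipy.spatial.transform import Rotation as R
def cal(n,st=None):
    c=arm.get_calibration(n);f=200/np.tan(np.radians(c['fov_y']/2))
    if n=='wrist':
        T=np.eye(4);T[:3,:3]=R.from_quat(st['ee_rot']).as_matrix();T[:3,3]=st['eef_pos'];T=T@np.array(c['T_tool_cam'])
    else: T=np.array(c['cam_to_world'])
    return f,c['cx'],c['cy'],T
def ray(C,u,v):
    f,cx,cy,T=C;d=T[:3,:3]@np.array([(u-cx)/f,(v-cy)/f,1]);return T[:3,3],d/np.linalg.norm(d)
def onz(C,u,v,z):
    o,d=ray(C,u,v);return o+d*(z-o[2])/d[2]
def tri(C1,p1,C2,p2):
    o1,d1=ray(C1,*p1);o2,d2=ray(C2,*p2)
    s=np.linalg.lstsq(np.c_[d1,-d2],o2-o1,rcond=None)[0]
    a,b=o1+d1*s[0],o2+d2*s[1];return (a+b)/2,np.linalg.norm(a-b)
def proj(C,P):
    f,cx,cy,T=C;q=T[:3,:3].T@(np.asarray(P)-T[:3,3]);return np.array([cx+f*q[0]/q[2],cy+f*q[1]/q[2]])
E
python3 - <<'E'
from h import *
S=cal('scene');D=cal('side')
for n,p in dict(box=(278,255),nb=(378,148),tape=(359,196),weight=(333,222),jar=(300,190)).items(): print(n,onz(S,*p,0).round(3))
a=cv2.imread('pics/scene0.png')[150:310,220:380];b=cv2.imread('pics/side0.png')[150:270,280:400]
a=cv2.resize(a,(400,400),interpolation=cv2.INTER_CUBIC)
b=cv2.resize(b,(400,400),interpolation=cv2.INTER_CUBIC)
cv2.imwrite('pics/c1.png',np.hstack([a,b]))
E
```

```text
box [0.399 0.222 0.   ]
nb [ 0.473 -0.333  0.   ]
tape [ 0.375 -0.12   0.   ]
weight [0.364 0.017 0.   ]
jar [ 0.534 -0.003  0.   ]
```

View pics/c1.png

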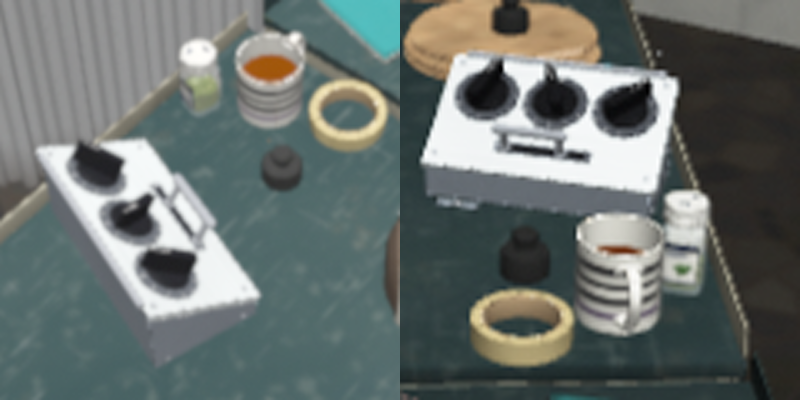

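```bash
cat >> h.py <<'E'
H=np.array([.0675,0,.126])   # hinge
up=np.array([.866,0,.5]);nn=np.array([-.5,0,.866])
def lidpt(down,y,h): return H-up*down+np.array([0,y,0])+nn*h
def w2(p,P):  # box pose p=(x,y,yaw)
    c,s=np.cos(p[2]),np.sin(p[2]);return np.array([p[0]+c*P[0]-s*P[1],p[1]+s*P[0]+c*P[1],P[2]])
def Rbox(p): return R.from_euler('z',p[2])
from scipy.optimize import least_squares
def fit(obs,p0=(.42,.22,1.3)):
    r=least_squares(lambda p:np.concatenate([proj(C,w2(p,P))-uv for C,P,uv in obs]),p0,loss='soft_l1');return r.x,r.fun.reshape(-1,2)
E
python3 - <<'E'
from h import *
S=cal('scene');D=cal('side')
sc=lambda u,v:np.array([220+u/2.5,150+v/2.5]);sd=lambda u,v:np.array([280+u*.3,150+v*.3])
L=.156-.0  # slope length approx
names=['HR','HL','FR','FL']
s=[sc(38,150),sc(150,308),sc(150,140),sc(258,297)];d=[sd(280,75),sd(57,52),sd(255,190),sd(22,163)]
for n,a,b in zip(names,s,d): print(n,*tri(S,a,D,b))
P=[lidpt(0,-.13,0),lidpt(0,.13,0),lidpt(.156,-.13,0),lidpt(.156,.13,0)]
obs=[(S,x,u) for x,u in zip(P,s)]+[(D,x,u) for x,u in zip(P,d)]
# dial skirts
obs+=[(S,lidpt(.055,y,.003),u) for y,u in((-.082,sc(98,170)),(0,sc(133,220)),(.082,sc(168,272)))]
obs+=[(D,lidpt(.055,y,.003),u) for y,u in((.082,sd(88,97)),(0,sd(155,103)),(-.082,sd(225,112)))]
p,f=fit(obs);print(p,f.round(1).tolist())
for k,q in dict(dl=lidpt(.055,.082,.022),dm=lidpt(.055,0,.022),dr=lidpt(.055,-.082,.022),bolt=lidpt(.125,.011,.035)).items():print(k,w2(p,q).round(3))
E
```

```text
HR [0.54200565 0.25199155 0.12661439] 0.0099530804199929
HL [0.28499439 0.3074263  0.1296351 ] 0.00019846382756806124
FR [0.50842508 0.11212674 0.04712029] 0.010287572680113384
FL [0.25103086 0.18042585 0.04220045] 0.0032537807831679996
[0.39606451 0.21295274 1.33808255] [[0.6, -1.0], [-0.2, 1.0], [-2.1, -0.1], [-0.4, -2.7], [-2.1, 1.1], [0.1, 0.7], [-1.7, -0.2], [0.3, -0.8], [0.0, -0.1], [-0.4, -0.8], [0.0, -1.0], [-1.0, -1.0], [-0.5, -0.4], [-0.5, -0.6]]
dl [0.318 0.24  0.118]
dm [0.398 0.222 0.118]
dr [0.478 0.203 0.118]
bolt [0.372 0.159 0.094]
```

```bash
cat >> h.py <<'E'
PB=np.array([.39606,.21295,1.33808])
R0=R.from_matrix(np.array([[0,-1,0],[.5,0,-.866],[.866,0,.5]]).T)
def tgt(p,q,turn=0): # orientation R0 turned about tool y by turn deg
    return np.array(w2(p,q)),Rbox(p)*R0*R.from_rotvec([0,np.radians(turn),0])
def rows(pos,rot,n,cl,pos0=None,rot0=None):
    st=arm.get_state();p0=st['eef_pos'] if pos0 is None else pos0;r0=R.from_quat(st['ee_rot']) if rot0 is None else rot0
    rv=(r0.inv()*rot).as_rotvec(degrees=True)
    out=[]
    for i in range(n):
        ri=r0*R.from_rotvec(rv*i/n,degrees=True)
        out.append(np.round(np.r_[ri.inv().apply((pos-p0)/n),rv/n,cl],4).tolist())
    m=np.abs(np.array(out));print('max',m[:,:3].max(),m[:,3:6].max(),'dist',(pos-p0).round(3))
    print([[round(a,4) for a in o[:3]]+[round(a,2) for a in o[3:6]]+[cl] for o in out])
def S(): 
    s=arm.get_state();return {k:np.round(s[k],3).tolist() for k in('time','joint_positions','eef_pos','ee_rot','wrist_force','width')}
E
python3 - <<'E'
from h import *
r=R.from_quat(arm.get_state()['ee_rot']);print(r.as_matrix().round(2))
p=PB;t,q=tgt(p,lidpt(.08,0,.15));print(t)
for k in(0,180):
    t,q=tgt(p,lidpt(.08,0,.15),k);print(q.as_matrix().round(2),(r.inv()*q).as_rotvec(degrees=True))
t,q=tgt(p,lidpt(.08,0,.15))
m=np.array([.5,-.15,.34]);
rh=r*R.from_rotvec((r.inv()*q).as_rotvec()*.5)
rows(m,rh,12,0);rows(t,q,12,0,m,rh)
E
```

```text
[[-0.42 -0.   -0.91]
 [ 0.91  0.   -0.42]
 [ 0.   -1.    0.  ]]
[0.37835288 0.13823972 0.2159    ]
[[ 0.97  0.12  0.2 ]
 [-0.23  0.49  0.84]
 [ 0.   -0.87  0.5 ]] [ 16.17412967 124.43398563 -33.29968231]
[[-0.97  0.12 -0.2 ]
 [ 0.23  0.49 -0.84]
 [-0.   -0.87 -0.5 ]] [-27.85587294 -50.8443894  -13.52999397]
max 0.0411 5.1847 dist [0.24  0.418 0.11 ]
[[0.0233, -0.0091, -0.0327, 0.67, 5.18, -1.39, 0], [0.0264, -0.0089, -0.0303, 0.67, 5.18, -1.39, 0], [0.0292, -0.0085, -0.0277, 0.67, 5.18, -1.39, 0], [0.0318, -0.0081, -0.0248, 0.67, 5.18, -1.39, 0], [0.0341, -0.0076, -0.0217, 0.67, 5.18, -1.39, 0], [0.0361, -0.007, -0.0185, 0.67, 5.18, -1.39, 0], [0.0378, -0.0063, -0.0151, 0.67, 5.18, -1.39, 0], [0.0391, -0.0055, -0.0115, 0.67, 5.18, -1.39, 0], [0.0401, -0.0046, -0.0078, 0.67, 5.18, -1.39, 0], [0.0408, -0.0037, -0.0041, 0.67, 5.18, -1.39, 0], [0.0411, -0.0028, -0.0004, 0.67, 5.18, -1.39, 0], [0.041, -0.0017, 0.0034, 0.67, 5.18, -1.39, 0]]
max 0.0204 5.1847 dist [-0.122  0.288 -0.124]
[[0.0103, 0.0178, 0.0191, 0.67, 5.18, -1.39, 0], [0.0081, 0.0182, 0.0197, 0.67, 5.18, -1.39, 0], [0.0058, 0.0186, 0.0202, 0.67, 5.18, -1.39, 0], [0.0035, 0.019, 0.0204, 0.67, 5.18, -1.39, 0], [0.0012, 0.0193, 0.0203, 0.67, 5.18, -1.39, 0], [-0.0011, 0.0195, 0.0201, 0.67, 5.18, -1.39, 0], [-0.0033, 0.0197, 0.0197, 0.67, 5.18, -1.39, 0], [-0.0056, 0.0198, 0.0191, 0.67, 5.18, -1.39, 0], [-0.0077, 0.0199, 0.0182, 0.67, 5.18, -1.39, 0], [-0.0098, 0.0199, 0.0172, 0.67, 5.18, -1.39, 0], [-0.0118, 0.0198, 0.016, 0.67, 5.18, -1.39, 0], [-0.0137, 0.0197, 0.0146, 0.67, 5.18, -1.39, 0]]
```

```bash
python3 - <<'E'
from h import *
r=R.from_quat(arm.get_state()['ee_rot'])
t,q=tgt(PB,lidpt(.08,0,.16),180)
m=np.array([.5,-.15,.34]);
rh=r*R.from_rotvec((r.inv()*q).as_rotvec()*.5)
rows(m,rh,12,0);rows(t,q,12,0,m,rh)
E
```

```text
max 0.0402 2.1185 dist [0.24  0.418 0.11 ]
[[0.0233, -0.0091, -0.0327, -1.16, -2.12, -0.56, 0], [0.0222, -0.0082, -0.0337, -1.16, -2.12, -0.56, 0], [0.021, -0.0073, -0.0346, -1.16, -2.12, -0.56, 0], [0.0198, -0.0064, -0.0355, -1.16, -2.12, -0.56, 0], [0.0185, -0.0055, -0.0364, -1.16, -2.12, -0.56, 0], [0.0172, -0.0045, -0.0371, -1.16, -2.12, -0.56, 0], [0.0159, -0.0036, -0.0378, -1.16, -2.12, -0.56, 0], [0.0145, -0.0027, -0.0384, -1.16, -2.12, -0.56, 0], [0.0131, -0.0018, -0.039, -1.16, -2.12, -0.56, 0], [0.0116, -0.0009, -0.0395, -1.16, -2.12, -0.56, 0], [0.0102, 0.0, -0.0399, -1.16, -2.12, -0.56, 0], [0.0087, 0.001, -0.0402, -1.16, -2.12, -0.56, 0]]
max 0.0223 2.1185 dist [-0.123  0.283 -0.115]
[[0.0223, 0.0137, -0.0085, -1.16, -2.12, -0.56, 0], [0.0218, 0.0141, -0.0091, -1.16, -2.12, -0.56, 0], [0.0213, 0.0145, -0.0096, -1.16, -2.12, -0.56, 0], [0.0208, 0.0149, -0.01, -1.16, -2.12, -0.56, 0], [0.0203, 0.0153, -0.0105, -1.16, -2.12, -0.56, 0], [0.0197, 0.0157, -0.0109, -1.16, -2.12, -0.56, 0], [0.0192, 0.0161, -0.0113, -1.16, -2.12, -0.56, 0], [0.0186, 0.0165, -0.0117, -1.16, -2.12, -0.56, 0], [0.018, 0.017, -0.012, -1.16, -2.12, -0.56, 0], [0.0173, 0.0174, -0.0123, -1.16, -2.12, -0.56, 0], [0.0167, 0.0178, -0.0126, -1.16, -2.12, -0.56, 0], [0.0161, 0.0182, -0.0128, -1.16, -2.12, -0.56, 0]]
```

>>> {"method": "play_rows", "body": {"commands": [[0.0233, -0.0091, -0.0327, -1.16, -2.12, -0.56, 0], [0.0222, -0.0082, -0.0337, -1.16, -2.12, -0.56, 0], [0.021, -0.0073, -0.0346, -1.16, -2.12, -0.56, 0], [0.0198, -0.0064, -0.0355, -1.16, -2.12, -0.56, 0], [0.0185, -0.0055, -0.0364, -1.16, -2.12, -0.56, 0], [0.0172, -0.0045, -0.0371, -1.16, -2.12, -0.56, 0], [0.0159, -0.0036, -0.0378, -1.16, -2.12, -0.56, 0], [0.0145, -0.0027, -0.0384, -1.16, -2.12, -0.56, 0], [0.0131, -0.0018, -0.039, -1.16, -2.12, -0.56, 0], [0.0116, -0.0009, -0.0395, -1.16, -2.12, -0.56, 0], [0.0102, 0.0, -0.0399, -1.16, -2.12, -0.56, 0], [0.0087, 0.001, -0.0402, -1.16, -2.12, -0.56, 0]]}}

```text
time: 1.15
eef_pos: [0.5003, -0.1481, 0.3409]
ee_rot: [0.249, 0.753, -0.565, -0.226]
wrist_force: [0.8, -0.2, -0.0]
width: 1.002
```

>>> {"method": "play_rows", "body": {"commands": [[0.0223, 0.0137, -0.0085, -1.16, -2.12, -0.56, 0], [0.0218, 0.0141, -0.0091, -1.16, -2.12, -0.56, 0], [0.0213, 0.0145, -0.0096, -1.16, -2.12, -0.56, 0], [0.0208, 0.0149, -0.01, -1.16, -2.12, -0.56, 0], [0.0203, 0.0153, -0.0105, -1.16, -2.12, -0.56, 0], [0.0197, 0.0157, -0.0109, -1.16, -2.12, -0.56, 0], [0.0192, 0.0161, -0.0113, -1.16, -2.12, -0.56, 0], [0.0186, 0.0165, -0.0117, -1.16, -2.12, -0.56, 0], [0.018, 0.017, -0.012, -1.16, -2.12, -0.56, 0], [0.0173, 0.0174, -0.0123, -1.16, -2.12, -0.56, 0], [0.0167, 0.0178, -0.0126, -1.16, -2.12, -0.56, 0], [0.0161, 0.0182, -0.0128, -1.16, -2.12, -0.56, 0]]}}

```text
time: 2.15
eef_pos: [0.3761, 0.1339, 0.2236]
ee_rot: [0.1, 0.86, -0.497, -0.056]
wrist_force: [-0.0, -0.1, -0.2]
width: 0.998
```

```bash
python3 - <<'E'
from h import *
print(S());t,q=tgt(PB,lidpt(.08,0,.16),180);print(t,q.as_quat())
st=arm.get_state();np.save('w1.npy',np.r_[st['eef_pos'],st['ee_rot']])
im=arm.get_image('wrist')[:,:,::-1].copy();cv2.imwrite('pics/w1.png',im)
E
```

```text
{'time': 2.15, 'joint_positions': [0.382, -0.074, -0.482, -0.538, -0.916, -0.333], 'eef_pos': [0.376, 0.134, 0.224], 'ee_rot': [0.1, 0.86, -0.497, -0.056], 'wrist_force': [-0.017, -0.071, -0.164], 'width': 0.998}
[0.37719978 0.1333745  0.22456   ] [-0.10054226 -0.86017251  0.49661355  0.05804725]
```

View pics/w1.png

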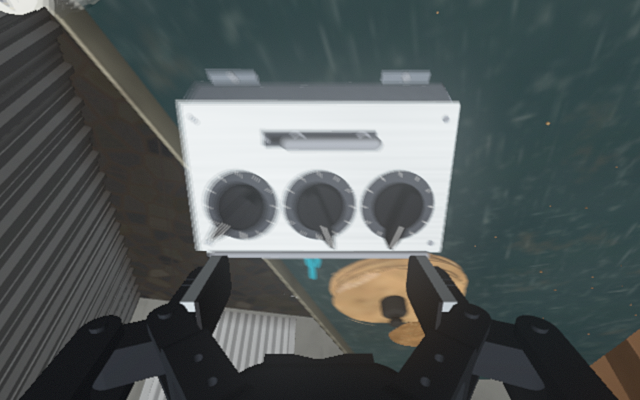

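The wrist view shows the lid squarely (upside down). The dial skirts are at (241,205) right, (320,205) middle and (398,205) left, with tips near (212,241), (329,245) and (393,247). The handle is at (331,143). I'll refine from an enlarged crop.

```bash
python3 - <<'E'
import cv2
im=cv2.imread('pics/w1.png')[90:262,165:475]
cv2.imwrite('pics/w1c.png',cv2.resize(im,None,fx=2.5,fy=2.5,interpolation=cv2.INTER_CUBIC))
E
```

```text
(no output)
```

View pics/w1c.png

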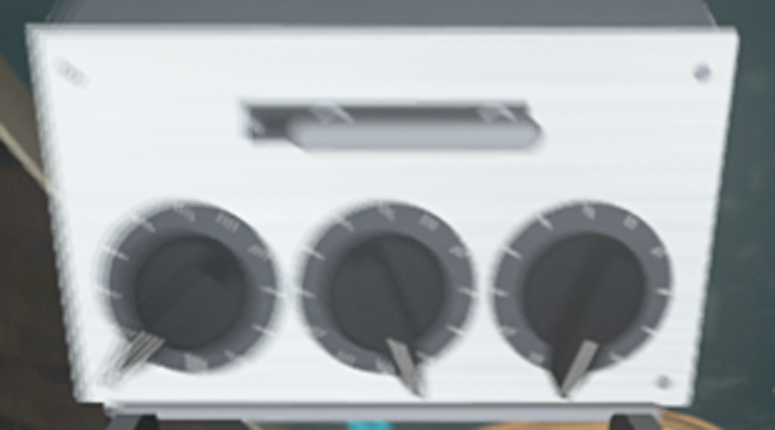

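```bash
python3 - <<'E'
from h import *
w=np.load('w1.npy');C=cal('wrist',dict(eef_pos=w[:3],ee_rot=w[3:]))
c=lambda u,v:np.array([165+u/2.5,90+v/2.5])
obs=[(C,lidpt(.055,y,.004),c(u,287)) for y,u in((-.082,190),(0,387),(.082,583))]
obs+=[(C,lidpt(0,-.13,0),c(78,402)),(C,lidpt(0,.13,0),c(690,402)),(C,lidpt(.156,-.13,0),c(28,26)),(C,lidpt(.156,.13,0),c(738,31))]
obs+=[(C,lidpt(.125,.055,.035),c(540,134)),(C,lidpt(.125,-.033,.035),c(288,134))]
p,f=fit(obs,PB);print(p,f.round(1).tolist())
n=Rbox(p).apply(nn)
for nm,y,a,b in(('L',.082,(588,345),(565,396)),('M',0,(398,340),(421,393)),('R',-.082,(150,345),(110,380))):
    for h in(.02,.034):
        A=w2(p,lidpt(.055,y,h));pts=[]
        for u in(a,b):
            o,d=ray(C,*c(*u));P=o+d*((A-o)@n)/(d@n);q=Rbox(p).inv().apply(P-A);pts.append(np.array([-q[1],q@up]))
        ang=lambda v:np.degrees(np.arctan2(v[0],v[1])).round(1)
        print(nm,h,'in',ang(pts[0]),'out',ang(pts[1]),'line',ang(pts[1]-pts[0]),np.linalg.norm(pts,axis=1).round(3))
E
```

```text
[0.39400853 0.2142593  1.34374991] [[-1.6, -0.0], [-1.0, 0.1], [0.2, 0.2], [4.6, -0.2], [-3.8, 0.2], [4.8, 2.0], [-3.0, -0.1], [1.4, -3.0], [0.4, -3.0]]
L 0.02 in 1.7 out 11.0 line 18.3 [0.019 0.042]
L 0.034 in 19.9 out 18.9 line 18.3 [0.013 0.036]
M 0.02 in -18.1 out -20.5 line -22.1 [0.018 0.043]
M 0.034 in -26.2 out -23.4 line -22.1 [0.012 0.036]
R 0.02 in 32.2 out 40.7 line 48.9 [0.023 0.046]
R 0.034 in 29.6 out 41.2 line 48.9 [0.015 0.037]
```

```bash
sed -i 's/^PB=.*/PB=np.array([.394,.2143,1.3437])/' h.py; python3 - <<'E'
from h import *
t,q=tgt(PB,lidpt(.055,.082,.07),199);rows(t,q,8,.5)
E
```

```text
max 0.0109 2.3561 dist [-0.062  0.082 -0.062]
[[0.0099, 0.0109, -0.0032, -0.0, 2.36, 0.01, 0.5], [0.01, 0.0109, -0.0028, -0.0, 2.36, 0.01, 0.5], [0.0101, 0.0109, -0.0024, -0.0, 2.36, 0.01, 0.5], [0.0102, 0.0109, -0.002, -0.0, 2.36, 0.01, 0.5], [0.0103, 0.0109, -0.0016, -0.0, 2.36, 0.01, 0.5], [0.0104, 0.0109, -0.0011, -0.0, 2.36, 0.01, 0.5], [0.0104, 0.0109, -0.0007, -0.0, 2.36, 0.01, 0.5], [0.0104, 0.0109, -0.0003, -0.0, 2.36, 0.01, 0.5]]
```

>>> {"method": "play_rows", "body": {"commands": [[0.0099, 0.0109, -0.0032, 0, 2.36, 0, 0.5], [0.01, 0.0109, -0.0028, 0, 2.36, 0, 0.5], [0.0101, 0.0109, -0.0024, 0, 2.36, 0, 0.5], [0.0102, 0.0109, -0.002, 0, 2.36, 0, 0.5], [0.0103, 0.0109, -0.0016, 0, 2.36, 0, 0.5], [0.0104, 0.0109, -0.0011, 0, 2.36, 0, 0.5], [0.0104, 0.0109, -0.0007, 0, 2.36, 0, 0.5], [0.0104, 0.0109, -0.0003, 0, 2.36, 0, 0.5], [0, 0, 0, 0, 0, 0, 0.5]], "force": 50}}

```text
time: 2.95
eef_pos: [0.313, 0.2153, 0.1595]
ee_rot: [0.18, 0.838, -0.476, -0.198]
wrist_force: [-0.6, -0.6, -0.6]
width: 0.497
```

```bash
python3 - <<'E'
from h import *
print(S());t,q=tgt(PB,lidpt(.055,.082,.07),199)
r=R.from_quat(arm.get_state()['ee_rot']);print(r.inv().apply(t-arm.get_state()['eef_pos']).round(4),(r.inv()*q).as_rotvec(degrees=True).round(2))
cv2.imwrite('pics/w2.png',arm.get_image('wrist')[:,:,::-1])
E
```

```text
{'time': 2.95, 'joint_positions': [0.751, -0.086, -0.691, -0.522, -0.587, -0.928], 'eef_pos': [0.313, 0.215, 0.16], 'ee_rot': [0.18, 0.838, -0.476, -0.198], 'wrist_force': [-0.574, -0.614, -0.595], 'width': 0.497}
[ 0.0033  0.0014 -0.0006] [-0.23 -0.08 -0.14]
```

View pics/w2.png

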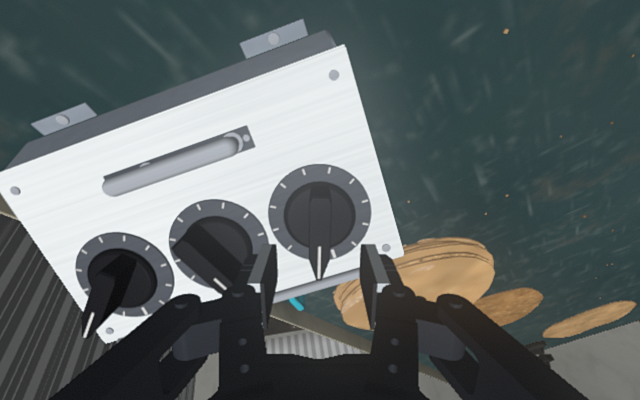

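The bar of the left dial lines up with the jaws (tip (319,280), jaw centre about column 318). Descend and clamp; at the same time refit the box from the sharper picture.

>>> {"method": "play_rows", "body": {"commands": [[0, 0.0205, 0, 0, 0, 0, 0.5], [0, 0.0205, 0, 0, 0, 0, 0.5], [0, 0.0205, 0, 0, 0, 0, 0.5], [0, 0, 0, 0, 0, 0, 1], [0, 0, 0, 0, 0, 0, 1], [0, 0, 0, 0, 0, 0, 1], [0, 0, 0, 0, 0, 0, 1], [0, 0, 0, 0, 0, 0, 1]]}}

```text
time: 3.67
eef_pos: [0.3202, 0.2457, 0.1083]
ee_rot: [0.179, 0.839, -0.474, -0.199]
wrist_force: [-5.6, 12.5, -8.0]
width: 0.146
```

```bash
python3 - <<'E'
from h import *
print(S())
st=dict(eef_pos=np.array([.313,.2153,.1595]),ee_rot=np.array([.18,.838,-.476,-.198]))
C=cal('wrist',st);c=lambda *u:np.array(u,float)
obs=[(C,lidpt(.055,.082,.004),c(320,213)),(C,lidpt(.055,0,.004),c(218,249)),(C,lidpt(.055,-.082,.004),c(124,274)),(C,lidpt(.125,.055,.035),c(240,146)),(C,lidpt(.125,-.033,.035),c(104,187))]
p,f=fit(obs,PB);print(p,f.round(1).tolist())
n=Rbox(p).apply(nn)
for nm,y,a,b in(('L',.082,(319,250),(319,280)),('M',0,(215,280),(226,291)),('R',-.082,(96,314),(87,336))):
    h=.034;A=w2(p,lidpt(.055,y,h));pts=[]
    for u in(a,b):
        o,d=ray(C,*u);P=o+d*((A-o)@n)/(d@n);q=Rbox(p).inv().apply(P-A);pts.append(np.array([-q[1],q@up]))
    ang=lambda v:np.degrees(np.arctan2(v[0],v[1])).round(1)
    print(nm,h,'in',ang(pts[0]),'out',ang(pts[1]),'line',ang(pts[1]-pts[0]),np.linalg.norm(pts,axis=1).round(3))
E
```

```text
{'time': 3.667, 'joint_positions': [0.767, 0.059, -0.687, -0.658, -0.462, -0.786], 'eef_pos': [0.32, 0.246, 0.108], 'ee_rot': [0.179, 0.839, -0.474, -0.199], 'wrist_force': [-5.598, 12.497, -7.972], 'width': 0.146}
[0.39576428 0.21453898 1.33017085] [[0.2, 2.2], [0.2, -2.1], [-1.4, 2.5], [-0.6, -4.1], [2.1, 0.5]]
L 0.034 in 22.9 out 20.0 line 18.3 [0.013 0.036]
M 0.034 in -13.8 out -16.4 line -19.1 [0.011 0.022]
R 0.034 in 32.7 out 42.4 line 47.7 [0.012 0.033]
```

>>> {"method": "play_rows", "body": {"commands": [[0, 0, 0, 0, -6.6, 0, 1], [0, 0, 0, 0, -6.6, 0, 1], [0, 0, 0, 0, -6.6, 0, 1], [0, 0, 0, 0, -6.6, 0, 1], [0, 0, 0, 0, -6.6, 0, 1], [0, 0, 0, 0, -6.6, 0, 1], [0, 0, 0, 0, -6.6, 0, 1], [0, 0, 0, 0, -6.6, 0, 1], [0, 0, 0, 0, -6.6, 0, 1], [0, 0, 0, 0, -6.6, 0, 1], [0, 0, 0, 0, -6.6, 0, 1], [0, 0, 0, 0, -6.6, 0, 1]]}}

```text
time: 4.67
eef_pos: [0.3222, 0.246, 0.1089]
ee_rot: [-0.164, 0.772, -0.479, 0.385]
wrist_force: [-0.9, 11.1, -9.5]
width: 0.154
```

```bash
cat >> h.py <<'E'
def turn(): # tool angle about lid normal rel. R0, and tilt errors
    q=(Rbox(PB)*R0).inv()*R.from_quat(arm.get_state()['ee_rot']);return q.as_euler('yxz',degrees=True).round(1)
E
python3 -c "
from h import *
print(S(),turn())"
```

```text
{'time': 4.667, 'joint_positions': [0.766, 0.06, -0.686, -0.657, -0.458, 0.602], 'eef_pos': [0.322, 0.246, 0.109], 'ee_rot': [-0.164, 0.772, -0.479, 0.385], 'wrist_force': [-0.936, 11.107, -9.473], 'width': 0.154} [119.6   0.   -0.2]
```

```bash
sed -i 's/^PB=.*/PB=np.array([.395,.2145,1.337])/' h.py; python3 - <<'E'
from h import *
st=arm.get_state();r=R.from_quat(st['ee_rot'])
t,_=tgt(PB,lidpt(.055,.082,.009));print(Rbox(PB).inv().apply(st['eef_pos']-t).round(4))
p0=st['eef_pos']-r.apply([0,.06,0])
t,q=tgt(PB,lidpt(.055,0,.07),158);rows(t,q,8,.5,p0,r)
E
```

```text
[-0.0015 -0.0039  0.0026]
max 0.0087 4.8417 dist [ 0.076 -0.017 -0.002]
[[-0.0048, 0.0003, 0.0085, 0.0, 4.84, -0.01, 0.5], [-0.0055, 0.0003, 0.0081, 0.0, 4.84, -0.01, 0.5], [-0.0061, 0.0003, 0.0076, 0.0, 4.84, -0.01, 0.5], [-0.0068, 0.0003, 0.007, 0.0, 4.84, -0.01, 0.5], [-0.0073, 0.0003, 0.0064, 0.0, 4.84, -0.01, 0.5], [-0.0079, 0.0003, 0.0058, 0.0, 4.84, -0.01, 0.5], [-0.0083, 0.0003, 0.0051, 0.0, 4.84, -0.01, 0.5], [-0.0087, 0.0003, 0.0044, 0.0, 4.84, -0.01, 0.5]]
```

>>> {"method": "play_rows", "body": {"commands": [[0, 0, 0, 0, 0, 0, 0.5], [0, 0, 0, 0, 0, 0, 0.5], [0, 0, 0, 0, 0, 0, 0.5], [0, -0.02, 0, 0, 0, 0, 0.5], [0, -0.02, 0, 0, 0, 0, 0.5], [0, -0.02, 0, 0, 0, 0, 0.5]]}}

```text
time: 5.17
eef_pos: [0.3153, 0.2149, 0.1607]
ee_rot: [-0.163, 0.772, -0.481, 0.382]
wrist_force: [0.0, 0.5, 0.6]
width: 0.498
```

>>> {"method": "play_rows", "body": {"commands": [[-0.0048, 0.0003, 0.0085, 0, 4.84, 0, 0.5], [-0.0055, 0.0003, 0.0081, 0, 4.84, 0, 0.5], [-0.0061, 0.0003, 0.0076, 0, 4.84, 0, 0.5], [-0.0068, 0.0003, 0.007, 0, 4.84, 0, 0.5], [-0.0073, 0.0003, 0.0064, 0, 4.84, 0, 0.5], [-0.0079, 0.0003, 0.0058, 0, 4.84, 0, 0.5], [-0.0083, 0.0003, 0.0051, 0, 4.84, 0, 0.5], [-0.0087, 0.0003, 0.0044, 0, 4.84, 0, 0.5], [0, 0, 0, 0, 0, 0, 0.5]]}}

```text
time: 5.92
eef_pos: [0.3935, 0.1982, 0.1583]
ee_rot: [0.008, 0.855, -0.508, 0.105]
wrist_force: [0.6, 0.2, 0.4]
width: 0.5
```

```bash
python3 - <<'E'
from h import *
print(S(),turn());t,q=tgt(PB,lidpt(.055,0,.07),158)
r=R.from_quat(arm.get_state()['ee_rot']);print(r.inv().apply(t-arm.get_state()['eef_pos']).round(4))
cv2.imwrite('pics/w3.png',arm.get_image('wrist')[:,:,::-1])
E
```

```text
{'time': 5.917, 'joint_positions': [0.524, 0.062, -0.524, -0.595, -0.696, 0.025], 'eef_pos': [0.393, 0.198, 0.158], 'ee_rot': [0.008, 0.855, -0.508, 0.105], 'wrist_force': [0.577, 0.166, 0.415], 'width': 0.5} [ 1.584e+02 -1.000e-01 -2.000e-01]
[ 0.0016 -0.0001 -0.0021]
```

View pics/w3.png

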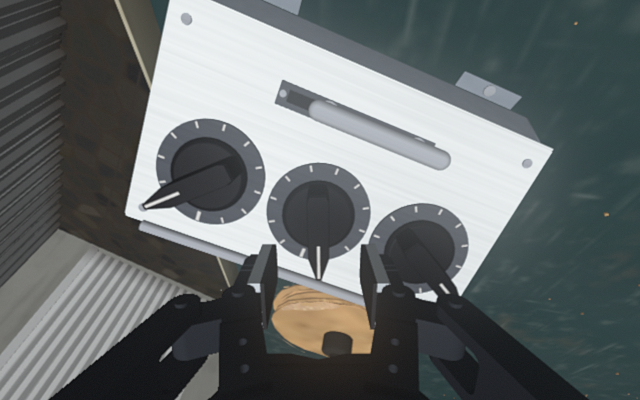

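Middle bar aligned with the jaws (vertical, tip (318,280)). Clamp and turn to 240° (two o'clock).

>>> {"method": "play_rows", "body": {"commands": [[0, 0.0205, 0, 0, 0, 0, 0.5], [0, 0.0205, 0, 0, 0, 0, 0.5], [0, 0.0205, 0, 0, 0, 0, 0.5], [0, 0, 0, 0, 0, 0, 1], [0, 0, 0, 0, 0, 0, 1], [0, 0, 0, 0, 0, 0, 1], [0, 0, 0, 0, 0, 0, 1], [0, 0, 0, 0, 0, 0, 1]]}}

```text
time: 6.63
eef_pos: [0.401, 0.2288, 0.1055]
ee_rot: [0.008, 0.855, -0.508, 0.108]
wrist_force: [6.4, 1.7, -5.5]
width: 0.152
```

>>> {"method": "play_rows", "body": {"commands": [[0, 0, 0, 0, 6.8, 0, 1], [0, 0, 0, 0, 6.8, 0, 1], [0, 0, 0, 0, 6.8, 0, 1], [0, 0, 0, 0, 6.8, 0, 1], [0, 0, 0, 0, 6.8, 0, 1], [0, 0, 0, 0, 6.8, 0, 1], [0, 0, 0, 0, 6.8, 0, 1], [0, 0, 0, 0, 6.8, 0, 1], [0, 0, 0, 0, 6.8, 0, 1], [0, 0, 0, 0, 6.8, 0, 1], [0, 0, 0, 0, 6.8, 0, 1], [0, 0, 0, 0, 6.8, 0, 1]]}}

```text
time: 7.63
eef_pos: [0.3996, 0.2296, 0.1058]
ee_rot: [0.337, 0.716, -0.378, -0.48]
wrist_force: [2.6, 4.8, -2.2]
width: 0.155
```

```bash
python3 - <<'E'
from h import *
print(S(),turn())
st=arm.get_state();r=R.from_quat(st['ee_rot'])
t,_=tgt(PB,lidpt(.055,0,.009));print(Rbox(PB).inv().apply(st['eef_pos']-t).round(4))
p0=st['eef_pos']-r.apply([0,.06,0])
t,q=tgt(PB,lidpt(.055,-.083,.07),226);rows(t,q,6,.5,p0,r)
C=cal('wrist',dict(eef_pos=np.array([.3935,.1982,.1583]),ee_rot=np.array([.008,.855,-.508,.105])))
p=PB;n=Rbox(p).apply(nn)
for nm,y,a,b in(('R',-.082,(178,191),(143,208)),('L',.082,(440,274),(453,293))):
    h=.034;A=w2(p,lidpt(.055,y,h));pts=[]
    for u in(a,b):
        o,d=ray(C,*u);P=o+d*((A-o)@n)/(d@n);q=Rbox(p).inv().apply(P-A);pts.append(np.array([-q[1],q@up]))
    ang=lambda v:np.degrees(np.arctan2(v[0],v[1])).round(1)
    print(nm,h,'in',ang(pts[0]),'out',ang(pts[1]),'line',ang(pts[1]-pts[0]),np.linalg.norm(pts,axis=1).round(3))
E
```

```text
{'time': 7.633, 'joint_positions': [0.564, 0.179, -0.534, -0.692, -0.575, -1.312], 'eef_pos': [0.4, 0.23, 0.106], 'ee_rot': [0.337, 0.716, -0.378, -0.48], 'wrist_force': [2.631, 4.789, -2.156], 'width': 0.155} [-119.9    0.    -0.2]
[ 0.0004 -0.001  -0.0005]
max 0.0119 2.3468 dist [ 0.08  -0.02   0.001]
[[-0.0068, -0.0002, -0.0119, 0.03, -2.35, -0.02, 0.5], [-0.0073, -0.0002, -0.0116, 0.03, -2.35, -0.02, 0.5], [-0.0078, -0.0002, -0.0113, 0.03, -2.35, -0.02, 0.5], [-0.0082, -0.0002, -0.0109, 0.03, -2.35, -0.02, 0.5], [-0.0087, -0.0003, -0.0106, 0.03, -2.35, -0.02, 0.5], [-0.0091, -0.0003, -0.0102, 0.03, -2.35, -0.02, 0.5]]
R 0.034 in 56.4 out 47.0 line 42.9 [0.011 0.037]
L 0.034 in -124.0 out -67.0 line -57.5 [0.004 0.02 ]
```

>>> {"method": "play_rows", "body": {"commands": [[0, 0, 0, 0, 0, 0, 0.5], [0, 0, 0, 0, 0, 0, 0.5], [0, 0, 0, 0, 0, 0, 0.5], [0, -0.02, 0, 0, 0, 0, 0.5], [0, -0.02, 0, 0, 0, 0, 0.5], [0, -0.02, 0, 0, 0, 0, 0.5]]}}

```text
time: 8.13
eef_pos: [0.3909, 0.1987, 0.1566]
ee_rot: [0.336, 0.716, -0.382, -0.479]
wrist_force: [0.3, 0.0, 0.6]
width: 0.498
```

>>> {"method": "play_rows", "body": {"commands": [[-0.0068, -0.0002, -0.0119, 0, -2.35, 0, 0.5], [-0.0073, -0.0002, -0.0116, 0, -2.35, 0, 0.5], [-0.0078, -0.0002, -0.0113, 0, -2.35, 0, 0.5], [-0.0082, -0.0002, -0.0109, 0, -2.35, 0, 0.5], [-0.0087, -0.0003, -0.0106, 0, -2.35, 0, 0.5], [-0.0091, -0.0003, -0.0102, 0, -2.35, 0, 0.5], [0, 0.0205, 0, 0, 0, 0, 0.5], [0, 0.0205, 0, 0, 0, 0, 0.5], [0, 0.0195, 0, 0, 0, 0, 0.5]]}}

```text
time: 8.88
eef_pos: [0.4785, 0.2092, 0.1048]
ee_rot: [0.287, 0.77, -0.419, -0.387]
wrist_force: [0.3, 0.5, -0.1]
width: 0.498
```

>>> {"method": "play_rows", "body": {"commands": [[0, 0, 0, 0, 0, 0, 1], [0, 0, 0, 0, 0, 0, 1], [0, 0, 0, 0, 0, 0, 1], [0, 0, 0, 0, 0, 0, 1], [0, 0, 0, 0, 0, 0, 1]]}}

```text
time: 9.3
eef_pos: [0.4781, 0.2092, 0.1055]
ee_rot: [0.287, 0.769, -0.419, -0.388]
wrist_force: [-0.2, 1.7, -1.7]
width: 0.155
```

```bash
python3 -c "
from h import *
print(S(),turn())"
```

```text
{'time': 9.3, 'joint_positions': [0.428, 0.287, -0.378, -0.672, -0.681, -0.977], 'eef_pos': [0.478, 0.209, 0.105], 'ee_rot': [0.287, 0.769, -0.419, -0.388], 'wrist_force': [-0.154, 1.679, -1.695], 'width': 0.155} [-1.343e+02 -1.000e-01 -0.000e+00]
```

>>> {"method": "play_rows", "body": {"commands": [[0, 0, 0, 0, -6.3, 0, 1], [0, 0, 0, 0, -6.3, 0, 1], [0, 0, 0, 0, -6.3, 0, 1], [0, 0, 0, 0, -6.3, 0, 1], [0, 0, 0, 0, -6.3, 0, 1], [0, 0, 0, 0, -6.3, 0, 1], [0, 0, 0, 0, -6.3, 0, 1], [0, 0, 0, 0, -6.3, 0, 1], [0, 0, 0, 0, -6.3, 0, 1], [0, 0, 0, 0, -6.3, 0, 1], [0, 0, 0, 0, -6.3, 0, 1], [0, 0, 0, 0, -6.3, 0, 1]]}}

```text
time: 10.3
eef_pos: [0.4815, 0.208, 0.1053]
ee_rot: [-0.029, 0.844, -0.508, 0.169]
wrist_force: [8.2, -1.8, -7.8]
width: 0.15
```

```bash
python3 - <<'E'
from h import *
print(S(),turn())
st=arm.get_state();r=R.from_quat(st['ee_rot'])
t,_=tgt(PB,lidpt(.055,-.082,.009));print(Rbox(PB).inv().apply(st['eef_pos']-t).round(4))
p0=st['eef_pos']-r.apply([0,.07,0])
t,q=tgt(PB,lidpt(.125,.009,.13),90);rows(t,q,10,.55,p0,r)
E
```

```text
{'time': 10.3, 'joint_positions': [0.427, 0.289, -0.377, -0.67, -0.674, 0.348], 'eef_pos': [0.482, 0.208, 0.105], 'ee_rot': [-0.029, 0.844, -0.508, 0.169], 'wrist_force': [8.219, -1.787, -7.804], 'width': 0.15} [149.8  -0.2  -0.5]
[-0.0016 -0.0037 -0.0009]
max 0.0116 5.9824 dist [-0.111 -0.061  0.01 ]
[[0.0115, -0.0052, 0.0012, -0.05, -5.98, -0.01, 0.55], [0.0116, -0.0052, -0.0, -0.05, -5.98, -0.01, 0.55], [0.0115, -0.0052, -0.0012, -0.05, -5.98, -0.01, 0.55], [0.0113, -0.0052, -0.0024, -0.05, -5.98, -0.01, 0.55], [0.011, -0.0051, -0.0036, -0.05, -5.98, -0.01, 0.55], [0.0106, -0.0051, -0.0047, -0.05, -5.98, -0.01, 0.55], [0.0101, -0.0051, -0.0058, -0.05, -5.98, -0.01, 0.55], [0.0094, -0.0051, -0.0068, -0.05, -5.98, -0.01, 0.55], [0.0086, -0.0051, -0.0078, -0.05, -5.98, -0.01, 0.55], [0.0078, -0.0051, -0.0086, -0.05, -5.98, -0.01, 0.55]]
```

>>> {"method": "play_rows", "body": {"commands": [[0, 0, 0, 0, 0, 0, 0.55], [0, 0, 0, 0, 0, 0, 0.55], [0, 0, 0, 0, 0, 0, 0.55], [0, -0.023, 0, 0, 0, 0, 0.55], [0, -0.023, 0, 0, 0, 0, 0.55], [0, -0.024, 0, 0, 0, 0, 0.55]]}}

```text
time: 10.8
eef_pos: [0.4698, 0.1751, 0.1667]
ee_rot: [-0.03, 0.846, -0.507, 0.164]
wrist_force: [0.5, 0.2, -0.6]
width: 0.452
```

>>> {"method": "play_rows", "body": {"commands": [[0.0115, -0.0052, 0.0012, -0.05, -5.98, -0.01, 0.55], [0.0116, -0.0052, 0, -0.05, -5.98, -0.01, 0.55], [0.0115, -0.0052, -0.0012, -0.05, -5.98, -0.01, 0.55], [0.0113, -0.0052, -0.0024, -0.05, -5.98, -0.01, 0.55], [0.011, -0.0051, -0.0036, -0.05, -5.98, -0.01, 0.55], [0.0106, -0.0051, -0.0047, -0.05, -5.98, -0.01, 0.55], [0.0101, -0.0051, -0.0058, -0.05, -5.98, -0.01, 0.55], [0.0094, -0.0051, -0.0068, -0.05, -5.98, -0.01, 0.55], [0.0086, -0.0051, -0.0078, -0.05, -5.98, -0.01, 0.55], [0.0078, -0.0051, -0.0086, -0.05, -5.98, -0.01, 0.55], [0, 0, 0, 0, 0, 0, 0.55], [0, 0, 0, 0, 0, 0, 0.55]]}}

```text
time: 11.8
eef_pos: [0.3595, 0.115, 0.1775]
ee_rot: [-0.279, 0.653, -0.422, 0.564]
wrist_force: [0.1, -0.2, 0.5]
width: 0.444
```

```bash
python3 - <<'E'
from h import *
print(S(),turn())
st=arm.get_state();np.save('w4.npy',np.r_[st['eef_pos'],st['ee_rot']])
t,q=tgt(PB,lidpt(.125,.009,.13),90);r=R.from_quat(st['ee_rot']);print(r.inv().apply(t-st['eef_pos']).round(4))
cv2.imwrite('pics/w4.png',arm.get_image('wrist')[:,:,::-1])
E
```

```text
{'time': 11.8, 'joint_positions': [0.319, -0.034, -0.558, -0.606, -0.854, 1.373], 'eef_pos': [0.359, 0.115, 0.178], 'ee_rot': [-0.279, 0.653, -0.422, 0.564], 'wrist_force': [0.054, -0.243, 0.46], 'width': 0.444} [90.5  0.1  0.3]
[0.0013 0.0009 0.0025]
```

View pics/w4.png

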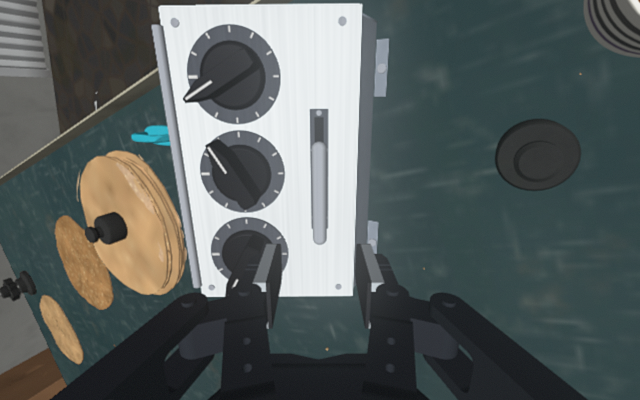

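The dials read right ≈ 11, middle ≈ 2 and left ≈ 10 o'clock, and the handle (column 319) sits between the jaws. Next I grip and slide it.

>>> {"method": "play_rows", "body": {"commands": [[0.001, 0.03, 0, 0, 0, 0, 0.55], [0, 0.03, 0, 0, 0, 0, 0.55], [0, 0.03, 0, 0, 0, 0, 0.55], [0, 0.022, 0, 0, 0, 0, 0.55], [0, 0, 0, 0, 0, 0, 1], [0, 0, 0, 0, 0, 0, 1], [0, 0, 0, 0, 0, 0, 1], [0, 0, 0, 0, 0, 0, 1]], "force": 70}}

```text
time: 12.52
eef_pos: [0.3721, 0.1692, 0.0803]
ee_rot: [-0.279, 0.653, -0.421, 0.565]
wrist_force: [1.8, 5.5, -5.7]
width: 0.111
```

>>> {"method": "play_rows", "body": {"commands": [[0, 0, 0.004, 0, 0, 0, 1], [0, 0, 0.004, 0, 0, 0, 1], [0, 0, 0.004, 0, 0, 0, 1], [0, 0, 0.004, 0, 0, 0, 1], [0, 0, 0.004, 0, 0, 0, 1], [0, 0, 0.004, 0, 0, 0, 1], [0, 0, 0, 0, 0, 0, 1]]}}

```text
time: 13.1
eef_pos: [0.3935, 0.1641, 0.0801]
ee_rot: [-0.28, 0.654, -0.419, 0.564]
wrist_force: [-3.4, 6.4, -2.0]
width: 0.112
```

```bash
python3 - <<'E'
from h import *
print(S(),turn())
st=arm.get_state()
print('box frame',Rbox(PB).inv().apply(st['eef_pos']-np.r_[PB[:2],0]).round(4),'exp',lidpt(.125,-.011,.016).round(4), 'F',Rbox(PB).inv().apply(st['wrist_force']).round(1))
E
```

```text
{'time': 13.1, 'joint_positions': [0.369, 0.215, -0.558, -0.778, -0.641, 1.564], 'eef_pos': [0.393, 0.164, 0.08], 'ee_rot': [-0.28, 0.654, -0.419, 0.564], 'wrist_force': [-3.357, 6.411, -1.979], 'width': 0.112} [90.4  0.2  0.6]
box frame [-0.0494 -0.0102  0.0801] exp [-0.0487 -0.011   0.0774] F [ 5.5  4.8 -2. ]
```

>>> {"method": "play_rows", "body": {"commands": [[0, 0, 0.003, 0, 0, 0, 1], [0, 0, 0, 0, 0, 0, 1]], "force": 45}}

```text
time: 13.27
eef_pos: [0.3936, 0.1641, 0.0798]
ee_rot: [-0.282, 0.656, -0.418, 0.563]
wrist_force: [-8.1, 8.5, 2.0]
width: 0.11
```

```bash
cat >> h.py <<'E'
def arc(n,th,ph,cl=1):
    st=arm.get_state();r=R.from_quat(st['ee_rot']);g=st['eef_pos']-r.apply([0,.019,0]);hw=w2(PB,H);ax=Rbox(PB).apply([0,1,0])
    P=[];Q=[]
    for i in range(n+1):
        Q.append(R.from_rotvec(ax*np.radians(ph*i/n))*r);gg=hw+R.from_rotvec(ax*np.radians(th*i/n)).apply(g-hw);P.append(gg+Q[-1].apply([0,.019,0]))
    out=[[*np.round(Q[i].inv().apply(P[i+1]-P[i]),4).tolist(),*np.round((Q[i].inv()*Q[i+1]).as_rotvec(degrees=True),2).tolist(),cl] for i in range(n)]
    for k in range(0,n,12):print(out[k:k+12])
    v=Rbox(PB).inv().apply(g-hw);print('lid angle now',194.4-np.degrees(np.arctan2(v[2],v[0]))%360,'r',np.hypot(v[0],v[2]),'tilt',P[-1])
E
python3 - <<'E'
from h import *
print(S(),'F',Rbox(PB).inv().apply(arm.get_state()['wrist_force']).round(1));arc(36,142,52)
E
```

```text
{'time': 13.267, 'joint_positions': [0.365, 0.218, -0.555, -0.779, -0.649, 1.566], 'eef_pos': [0.394, 0.164, 0.08], 'ee_rot': [-0.282, 0.656, -0.418, 0.563], 'wrist_force': [-8.069, 8.541, 1.988], 'width': 0.11} F [6.4 9.8 2. ]
[[-0.0024, -0.0085, -0.0002, 0.01, 0.02, -1.44, 1], [-0.0028, -0.0083, -0.0002, 0.01, 0.02, -1.44, 1], [-0.0031, -0.0082, -0.0002, 0.01, 0.02, -1.44, 1], [-0.0035, -0.008, -0.0002, 0.01, 0.02, -1.44, 1], [-0.0038, -0.0078, -0.0002, 0.01, 0.02, -1.44, 1], [-0.0042, -0.0076, -0.0002, 0.01, 0.02, -1.44, 1], [-0.0045, -0.0074, -0.0002, 0.01, 0.02, -1.44, 1], [-0.0048, -0.0072, -0.0002, 0.01, 0.02, -1.44, 1], [-0.0051, -0.007, -0.0002, 0.01, 0.02, -1.44, 1], [-0.0054, -0.0067, -0.0002, 0.01, 0.02, -1.44, 1], [-0.0057, -0.0064, -0.0002, 0.01, 0.02, -1.44, 1], [-0.006, -0.0062, -0.0002, 0.01, 0.02, -1.44, 1]]
[[-0.0063, -0.0059, -0.0001, 0.01, 0.02, -1.44, 1], [-0.0065, -0.0056, -0.0001, 0.01, 0.02, -1.44, 1], [-0.0067, -0.0053, -0.0001, 0.01, 0.02, -1.44, 1], [-0.007, -0.0049, -0.0001, 0.01, 0.02, -1.44, 1], [-0.0072, -0.0046, -0.0001, 0.01, 0.02, -1.44, 1], [-0.007
[... 334 characters left out ...]
02, -1.44, 1]]
[[-0.0083, -0.0017, -0.0001, 0.01, 0.02, -1.44, 1], [-0.0084, -0.0013, -0.0001, 0.01, 0.02, -1.44, 1], [-0.0084, -0.001, -0.0001, 0.01, 0.02, -1.44, 1], [-0.0084, -0.0006, -0.0001, 0.01, 0.02, -1.44, 1], [-0.0085, -0.0002, -0.0001, 0.01, 0.02, -1.44, 1], [-0.0085, 0.0002, -0.0001, 0.01, 0.02, -1.44, 1], [-0.0084, 0.0006, -0.0001, 0.01, 0.02, -1.44, 1], [-0.0084, 0.001, -0.0001, 0.01, 0.02, -1.44, 1], [-0.0083, 0.0014, -0.0, 0.01, 0.02, -1.44, 1], [-0.0083, 0.0018, -0.0, 0.01, 0.02, -1.44, 1], [-0.0082, 0.0021, -0.0, 0.01, 0.02, -1.44, 1], [-0.0081, 0.0025, -0.0, 0.01, 0.02, -1.44, 1]]
lid angle now 1.1605473076417923 r 0.1298378726059239 tilt [0.43787068 0.34998221 0.20960629]
```

The bolt is at its stop (force rose to 10 N with no further travel). Lift the lid.

>>> {"method": "play_rows", "body": {"commands": [[-0.0024, -0.0085, -0.002, 0, 0, -1.44, 1], [-0.0028, -0.0083, -0.0012, 0, 0, -1.44, 1], [-0.0031, -0.0082, -0.0002, 0, 0, -1.44, 1], [-0.0035, -0.008, -0.0002, 0, 0, -1.44, 1], [-0.0038, -0.0078, -0.0002, 0, 0, -1.44, 1], [-0.0042, -0.0076, -0.0002, 0, 0, -1.44, 1], [-0.0045, -0.0074, -0.0002, 0, 0, -1.44, 1], [-0.0048, -0.0072, -0.0002, 0, 0, -1.44, 1], [-0.0051, -0.007, -0.0002, 0, 0, -1.44, 1], [-0.0054, -0.0067, -0.0002, 0, 0, -1.44, 1], [-0.0057, -0.0064, -0.0002, 0, 0, -1.44, 1], [-0.006, -0.0062, -0.0002, 0, 0, -1.44, 1]]}}

```text
time: 14.27
eef_pos: [0.3948, 0.1736, 0.1792]
ee_rot: [-0.377, 0.603, -0.502, 0.492]
wrist_force: [1.2, -5.7, -4.8]
width: 0.115
```

```bash
python3 - <<'E'
from h import *
print(S(),'F',Rbox(PB).inv().apply(arm.get_state()['wrist_force']).round(1));arc(24,94,35)
E
```

```text
{'time': 14.267, 'joint_positions': [0.687, 0.052, -0.525, -0.186, -0.837, 0.76], 'eef_pos': [0.395, 0.174, 0.179], 'ee_rot': [-0.377, 0.603, -0.502, 0.492], 'wrist_force': [1.154, -5.736, -4.834], 'width': 0.115} F [-5.3 -2.5 -4.8]
[[-0.0061, -0.0062, -0.0001, 0.01, 0.02, -1.46, 1], [-0.0064, -0.0059, -0.0001, 0.01, 0.02, -1.46, 1], [-0.0067, -0.0056, -0.0001, 0.01, 0.02, -1.46, 1], [-0.0069, -0.0053, -0.0001, 0.01, 0.02, -1.46, 1], [-0.0071, -0.0049, -0.0001, 0.01, 0.02, -1.46, 1], [-0.0073, -0.0046, -0.0001, 0.01, 0.02, -1.46, 1], [-0.0075, -0.0043, -0.0001, 0.01, 0.02, -1.46, 1], [-0.0077, -0.0039, -0.0001, 0.01, 0.02, -1.46, 1], [-0.0078, -0.0036, -0.0001, 0.01, 0.02, -1.46, 1], [-0.008, -0.0032, -0.0001, 0.01, 0.02, -1.46, 1], [-0.0081, -0.0029, -0.0001, 0.01, 0.02, -1.46, 1], [-0.0082, -0.0025, -0.0001, 0.01, 0.02, -1.46, 1]]
[[-0.0083, -0.0021, -0.0001, 0.01, 0.02, -1.46, 1], [-0.0084, -0.0017, -0.0001, 0.01, 0.02, -1.46, 1], [-0.0085, -0.0013, -0.0001, 0.01, 0.02, -1.46, 1], [-0.0085, -0.001, -0.0001, 0.01, 0.02, -1.46, 1], [-0.0086, -0.0006, -0.0, 0.01, 0.02, -1.46, 1], [-0.0086, -0.0002, -0.0, 0.01, 0.02, -1.46, 1], [-0.0086, 0.0002, -0.0, 0.01, 0.02, -1.46, 1], [-0.0086, 0.0006, -0.0, 0.01, 0.02, -1.46, 1], [-0.0085, 0.001, -0.0, 0.01, 0.02, -1.46, 1], [-0.0085, 0.0014, -0.0, 0.01, 0.02, -1.46, 1], [-0.0084, 0.0017, -0.0, 0.01, 0.02, -1.46, 1], [-0.0083, 0.0021, -0.0, 0.01, 0.02, -1.46, 1]]
lid angle now 47.18431084870062 r 0.1324839730959555 tilt [0.43632188 0.3480745  0.21457289]
```

>>> {"method": "play_rows", "body": {"commands": [[-0.0061, -0.0062, -0.0001, 0, 0, -1.46, 1], [-0.0064, -0.0059, -0.0001, 0, 0, -1.46, 1], [-0.0067, -0.0056, -0.0001, 0, 0, -1.46, 1], [-0.0069, -0.0053, -0.0001, 0, 0, -1.46, 1], [-0.0071, -0.0049, -0.0001, 0, 0, -1.46, 1], [-0.0073, -0.0046, -0.0001, 0, 0, -1.46, 1], [-0.0075, -0.0043, -0.0001, 0, 0, -1.46, 1], [-0.0077, -0.0039, -0.0001, 0, 0, -1.46, 1], [-0.0078, -0.0036, -0.0001, 0, 0, -1.46, 1], [-0.008, -0.0032, -0.0001, 0, 0, -1.46, 1], [-0.0081, -0.0029, -0.0001, 0, 0, -1.46, 1], [-0.0082, -0.0025, -0.0001, 0, 0, -1.46, 1]]}}

```text
time: 15.27
eef_pos: [0.4142, 0.2517, 0.2416]
ee_rot: [0.464, -0.537, 0.573, -0.409]
wrist_force: [-3.8, -9.0, 9.3]
width: 0.111
```

```bash
python3 - <<'E'
from h import *
print(S(),'F',Rbox(PB).inv().apply(arm.get_state()['wrist_force']).round(1));arc(12,48,18)
E
```

```text
{'time': 15.267, 'joint_positions': [0.902, 0.175, -0.276, 0.033, -1.208, 0.418], 'eef_pos': [0.414, 0.252, 0.242], 'ee_rot': [0.464, -0.537, 0.573, -0.409], 'wrist_force': [-3.771, -9.015, 9.279], 'width': 0.111} F [-9.6  1.6  9.3]
[[-0.0088, -0.0023, -0.0, 0.0, 0.01, -1.5, 1], [-0.0089, -0.0019, -0.0, 0.0, 0.01, -1.5, 1], [-0.0089, -0.0015, -0.0, 0.0, 0.01, -1.5, 1], [-0.009, -0.0011, -0.0, 0.0, 0.01, -1.5, 1], [-0.009, -0.0007, -0.0, 0.0, 0.01, -1.5, 1], [-0.0091, -0.0002, -0.0, 0.0, 0.01, -1.5, 1], [-0.0091, 0.0002, -0.0, 0.0, 0.01, -1.5, 1], [-0.009, 0.0006, -0.0, 0.0, 0.01, -1.5, 1], [-0.009, 0.001, -0.0, 0.0, 0.01, -1.5, 1], [-0.0089, 0.0014, -0.0, 0.0, 0.01, -1.5, 1], [-0.0089, 0.0018, -0.0, 0.0, 0.01, -1.5, 1], [-0.0088, 0.0022, -0.0, 0.0, 0.01, -1.5, 1]]
lid angle now 93.81021842033869 r 0.1368794143461015 tilt [0.43797385 0.35141248 0.21727349]
```

>>> {"method": "play_rows", "body": {"commands": [[-0.0088, -0.0025, 0, 0, 0, -1.5, 1], [-0.0089, -0.0021, 0, 0, 0, -1.5, 1], [-0.0089, -0.0017, 0, 0, 0, -1.5, 1], [-0.009, -0.0013, 0, 0, 0, -1.5, 1], [-0.009, -0.0008, 0, 0, 0, -1.5, 1], [-0.0091, -0.0003, 0, 0, 0, -1.5, 1]]}}

```text
time: 15.77
eef_pos: [0.4274, 0.3064, 0.2426]
ee_rot: [0.504, -0.5, 0.603, -0.365]
wrist_force: [-3.8, -4.3, 5.8]
width: 0.113
```

```bash
python3 - <<'E'
from h import *
print(S(),'F',Rbox(PB).inv().apply(arm.get_state()['wrist_force']).round(1));arc(8,30,12)
cv2.imwrite('pics/sd5.png',cv2.resize(arm.get_image('side')[100:280,230:430,::-1],(800,600)[:2],interpolation=cv2.INTER_CUBIC))
E
```

```text
{'time': 15.767, 'joint_positions': [0.976, 0.313, -0.123, 0.079, -1.368, 0.333], 'eef_pos': [0.427, 0.306, 0.243], 'ee_rot': [0.504, -0.5, 0.603, -0.365], 'wrist_force': [-3.768, -4.298, 5.845], 'width': 0.113} F [-5.1  2.7  5.8]
[[-0.0086, 0.0003, -0.0, 0.0, 0.01, -1.5, 1], [-0.0086, 0.0007, -0.0, 0.0, 0.01, -1.5, 1], [-0.0086, 0.001, -0.0, 0.0, 0.01, -1.5, 1], [-0.0085, 0.0014, -0.0, 0.0, 0.01, -1.5, 1], [-0.0084, 0.0017, -0.0, 0.0, 0.01, -1.5, 1], [-0.0084, 0.0021, 0.0, 0.0, 0.01, -1.5, 1], [-0.0083, 0.0024, 0.0, 0.0, 0.01, -1.5, 1], [-0.0082, 0.0028, 0.0, 0.0, 0.01, -1.5, 1]]
lid angle now 118.54613829940723 r 0.13925138305656123 tilt [0.44114661 0.3640286  0.208849  ]
```

View pics/sd5.png

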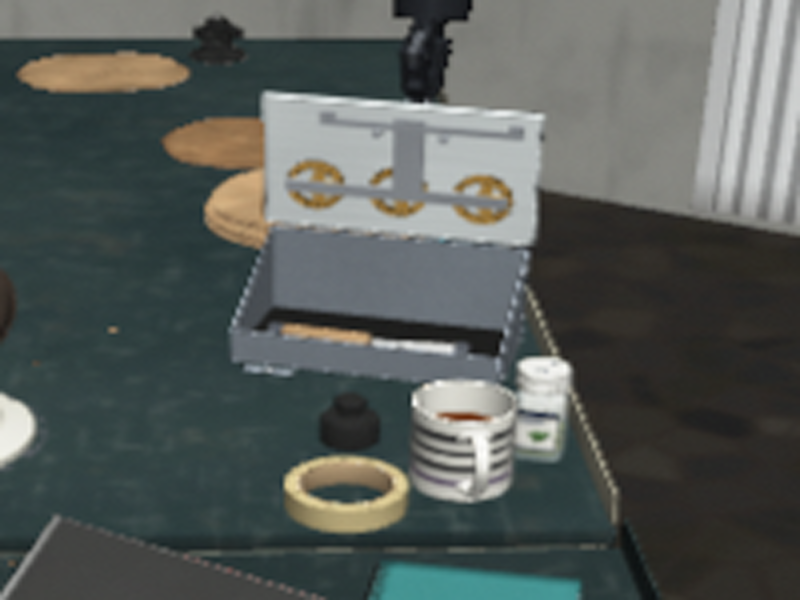

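The lid is nearly upright, and the scraper lies with its handle to the left. I'll go a little further back, release slightly and withdraw.

>>> {"method": "play_rows", "body": {"commands": [[-0.0086, 0.0003, 0, 0, 0, -1.5, 1], [-0.0086, 0.0007, 0, 0, 0, -1.5, 1], [-0.0086, 0.001, 0, 0, 0, -1.5, 1], [-0.0085, 0.0014, 0, 0, 0, -1.5, 1], [-0.0084, 0.0017, 0, 0, 0, -1.5, 1], [-0.0084, 0.0021, 0, 0, 0, -1.5, 1], [-0.0083, 0.0024, 0, 0, 0, -1.5, 1], [0, 0, 0, 0, 0, 0, 1]]}}

```text
time: 16.48
eef_pos: [0.4404, 0.3607, 0.2123]
ee_rot: [0.547, -0.452, 0.633, -0.309]
wrist_force: [-1.2, 0.4, 2.2]
width: 0.109
```

>>> {"method": "play_rows", "body": {"commands": [[0, 0, 0, 0, 0, 0, 0.76], [0, 0, 0, 0, 0, 0, 0.76], [0, -0.02, 0, 0, 0, 0, 0.76], [0, -0.025, 0, 0, 0, 0, 0.76], [0, -0.03, 0, 0, 0, 0, 0.76], [0, -0.03, 0, 0, 0, 0, 0.76], [0, -0.02, 0, 0, 0, 0, 0.76]]}}

```text
time: 17.07
eef_pos: [0.4538, 0.4105, 0.3291]
ee_rot: [0.545, -0.454, 0.632, -0.311]
wrist_force: [-0.5, 0.6, 0.3]
width: 0.235
```

```bash
python3 - <<'E'
from h import *
print(S());s=arm.get_image('scene')[:,:,::-1];d=arm.get_image('side')[:,:,::-1]
cv2.imwrite('pics/s6.png',s);cv2.imwrite('pics/d6.png',d)
cv2.imwrite('pics/c6.png',np.hstack([cv2.resize(s[90:290,200:440],(400,333),interpolation=cv2.INTER_CUBIC),cv2.resize(d[110:310,280:520],(400,333),interpolation=cv2.INTER_CUBIC)]))
E
```

```text
{'time': 17.067, 'joint_positions': [1.052, 0.517, 0.354, 0.111, -1.813, 0.288], 'eef_pos': [0.454, 0.41, 0.329], 'ee_rot': [0.545, -0.454, 0.632, -0.311], 'wrist_force': [-0.522, 0.618, 0.291], 'width': 0.235}
```

View pics/c6.png

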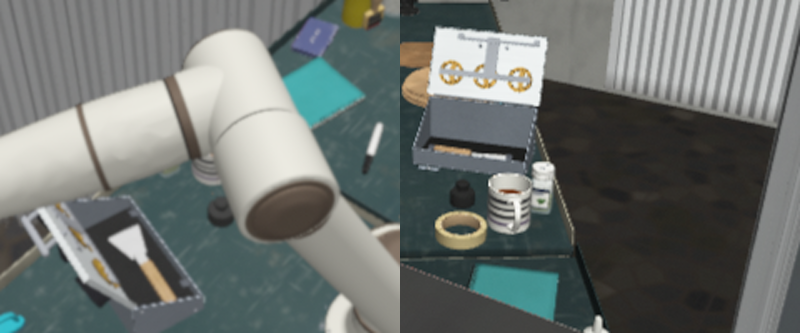

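```bash
cat >> h.py <<'E'
def down(yaw): # tool y down, tool x = -(cos,sin) yaw
    x=np.array([-np.cos(yaw),-np.sin(yaw),0]);y=np.array([0,0,-1.]);return R.from_matrix(np.c_[x,y,np.cross(x,y)])
E
python3 - <<'E'
from h import *
st=arm.get_state();r=R.from_quat(st['ee_rot']);m=w2(PB,[.05,0,.335]);q=down(PB[2])
rh=r*R.from_rotvec((r.inv()*q).as_rotvec()*.67)
rows(m,rh,6,.5);rows(w2(PB,[-.01,.01,.25]),q,5,.5,m,rh)
E
```

```text
max 0.0256 2.6554 dist [-0.048 -0.148  0.006]
[[0.024, 0.0096, -0.0019, 0.04, -0.01, 2.66, 0.5], [0.0245, 0.0085, -0.002, 0.04, -0.01, 2.66, 0.5], [0.0248, 0.0073, -0.002, 0.04, -0.01, 2.66, 0.5], [0.0251, 0.0062, -0.002, 0.04, -0.01, 2.66, 0.5], [0.0254, 0.005, -0.002, 0.04, -0.01, 2.66, 0.5], [0.0256, 0.0038, -0.002, 0.04, -0.01, 2.66, 0.5]]
max 0.0185 1.5695 dist [-0.024 -0.056 -0.085]
[[0.0096, 0.0185, -0.002, 0.02, -0.0, 1.57, 0.5], [0.0101, 0.0182, -0.002, 0.02, -0.0, 1.57, 0.5], [0.0106, 0.0179, -0.002, 0.02, -0.0, 1.57, 0.5], [0.0111, 0.0176, -0.002, 0.02, -0.0, 1.57, 0.5], [0.0115, 0.0173, -0.002, 0.02, -0.0, 1.57, 0.5]]
```

>>> {"method": "play_rows", "body": {"commands": [[0.024, 0.0096, -0.0019, 0, 0, 2.66, 0.5], [0.0245, 0.0085, -0.002, 0, 0, 2.66, 0.5], [0.0248, 0.0073, -0.002, 0, 0, 2.66, 0.5], [0.0251, 0.0062, -0.002, 0, 0, 2.66, 0.5], [0.0254, 0.005, -0.002, 0, 0, 2.66, 0.5], [0.0256, 0.0038, -0.002, 0, 0, 2.66, 0.5], [0.0096, 0.0185, -0.002, 0, 0, 1.57, 0.5], [0.0101, 0.0182, -0.002, 0, 0, 1.57, 0.5], [0.0106, 0.0179, -0.002, 0, 0, 1.57, 0.5], [0.0111, 0.0176, -0.002, 0, 0, 1.57, 0.5], [0.0115, 0.0173, -0.002, 0, 0, 1.57, 0.5]]}}

```text
time: 18.08
eef_pos: [0.3795, 0.2038, 0.2469]
ee_rot: [-0.441, 0.557, -0.554, 0.434]
wrist_force: [-0.8, -0.5, -0.4]
width: 0.499
```

>>> {"method": "play_rows", "body": {"commands": [[0, 0, 0, 0, 0, 0, 0.5], [0, 0, 0, 0, 0, 0, 0.5]]}}

```text
time: 18.25
eef_pos: [0.3799, 0.204, 0.2477]
ee_rot: [-0.442, 0.556, -0.555, 0.433]
wrist_force: [0.9, 0.5, -0.3]
width: 0.501
```

```bash
python3 - <<'E'
from h import *
print(S());st=arm.get_state();im=arm.get_image('wrist')[:,:,::-1].copy();cv2.imwrite('pics/w7r.png',im)
C=cal('wrist',st);hsv=cv2.cvtColor(im,cv2.COLOR_BGR2HSV)
m=cv2.inRange(hsv,(8,70,60),(22,255,255));n,l,s,c=cv2.connectedComponentsWithStats(m)
for i in np.argsort(-s[1:,4])[:4]+1: print(s[i],c[i].round(1),onz(C,*c[i],.03).round(4))
for k,P in dict(fl=[-.0675,.13,.048],fr=[-.0675,-.13,.048],flr0=[-.02,0,.016],exp=[-.01,.042,.03]).items():
    u=proj(C,w2(PB,P));print(k,u.round(0));cv2.circle(im,tuple(int(a) for a in u),3,(0,0,255),-1)
cv2.imwrite('pics/w7.png',im)
E
```

```text
{'time': 18.25, 'joint_positions': [0.869, 0.041, -0.398, -0.005, -1.145, 0.466], 'eef_pos': [0.38, 0.204, 0.248], 'ee_rot': [-0.442, 0.556, -0.555, 0.433], 'wrist_force': [0.906, 0.456, -0.269], 'width': 0.501}
[ 547    0   61   63 3017] [575.4  26.4] [ 0.4595 -0.095   0.03  ]
[ 109   15   56  101 2839] [133.2  60.5] [0.5367 0.3674 0.03  ]
[ 551   70   71   72 1584] [598.8 105. ] [ 0.3714 -0.1232  0.03  ]
[ 312  157   20   77 1356] [320.9 194.2] [0.3426 0.2071 0.03  ]
fl [359. 259.]
fr [370.  28.]
flr0 [321. 152.]
exp [313. 189.]
```

View pics/w7.png

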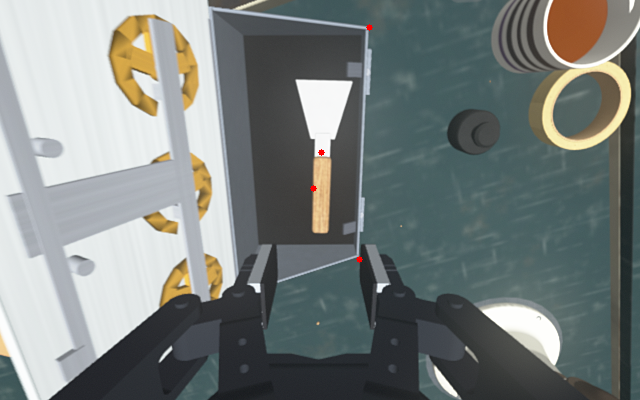

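```bash
cat >> h.py <<'E'
def handle(im,C,z,lo=(8,70,60),hi=(22,255,255),near=None):
    m=cv2.inRange(cv2.cvtColor(im,cv2.COLOR_BGR2HSV),lo,hi);n,l,s,c=cv2.connectedComponentsWithStats(m)
    i=min([k for k in range(1,n) if s[k,4]>400],key=lambda k:np.hypot(*(c[k]-near)))
    v,u=np.nonzero(l==i);P=np.array([onz(C,a,b,z) for a,b in zip(u,v)])[:,:2]
    (cx,cy),(w,h),a=cv2.minAreaRect(P.astype(np.float32)*1000);cc=P.mean(0);e=np.linalg.svd(P-cc,full_matrices=False)[2][0]
    return np.array([cx,cy])/1000,cc,e,sorted((w,h))
E
python3 - <<'E'
from h import *
st=arm.get_state();im=cv2.imread('pics/w7r.png');C=cal('wrist',st)
c,cc,e,wh=handle(im,C,.031,near=(321,194))
e=e*np.sign(e@Rbox(PB).apply([0,1,0])[:2]);print(c,cc,e,wh,'yaw of x',np.arctan2(e[1],e[0])-np.pi/2)
yaw=np.arctan2(e[1],e[0])-np.pi/2;o=c-.042*e;g=o+.008*e;print('origin',o,'grip',g)
q=down(yaw);t=np.r_[g,.08];rows(t,q,8,.6);print(proj(C,np.r_[o,.03]),proj(C,np.r_[g,.03]))
E
```

```text
[0.34105246 0.20936053] [0.34328501 0.20880738] [-0.96658519  0.25634562] [22.202415466308594, 99.0313949584961] yaw of x 1.3115567390219147
origin [0.38164904 0.19859402] grip [0.37391636 0.20064478]
max 0.0211 0.1616 dist [-0.007 -0.005 -0.169]
[[0.0006, 0.0211, -0.0005, 0.06, 0.16, 0.05, 0.6], [0.0006, 0.0211, -0.0006, 0.06, 0.16, 0.05, 0.6], [0.0007, 0.0211, -0.0006, 0.06, 0.16, 0.05, 0.6], [0.0007, 0.0211, -0.0006, 0.06, 0.16, 0.05, 0.6], [0.0007, 0.0211, -0.0006, 0.06, 0.16, 0.05, 0.6], [0.0007, 0.0211, -0.0006, 0.06, 0.16, 0.05, 0.6], [0.0007, 0.0211, -0.0007, 0.06, 0.16, 0.05, 0.6], [0.0008, 0.0211, -0.0007, 0.06, 0.16, 0.05, 0.6]]
[321.75004863 162.94468778] [321.56727213 169.476983  ]
```

>>> {"method": "play_rows", "body": {"commands": [[0.0006, 0.0211, -0.0005, 0.06, 0.16, 0.05, 0.6], [0.0006, 0.0211, -0.0006, 0.06, 0.16, 0.05, 0.6], [0.0007, 0.0211, -0.0006, 0.06, 0.16, 0.05, 0.6], [0.0007, 0.0211, -0.0006, 0.06, 0.16, 0.05, 0.6], [0.0007, 0.0211, -0.0006, 0.06, 0.16, 0.05, 0.6], [0.0007, 0.0211, -0.0006, 0.06, 0.16, 0.05, 0.6], [0.0007, 0.0211, -0.0007, 0.06, 0.16, 0.05, 0.6], [0.0008, 0.0211, -0.0007, 0.06, 0.16, 0.05, 0.6], [0, 0.02, 0, 0, 0, 0, 0.6], [0, 0.02, 0, 0, 0, 0, 0.6], [0, 0.015, 0, 0, 0, 0, 0.6], [0, 0.006, 0, 0, 0, 0, 0.6]], "force": 45}}

```text
time: 19.3
eef_pos: [0.3738, 0.2016, 0.0169]
ee_rot: [0.433, -0.56, 0.56, -0.431]
wrist_force: [-0.3, 0.7, 0.7]
width: 0.401
```

>>> {"method": "play_rows", "body": {"commands": [[0, 0, 0, 0, 0, 0, 0.6], [0, 0, 0, 0, 0, 0, 1], [0, 0, 0, 0, 0, 0, 1], [0, 0, 0, 0, 0, 0, 1], [0, 0, 0, 0, 0, 0, 1], [0, 0, 0, 0, 0, 0, 1]]}}

```text
time: 19.8
eef_pos: [0.3738, 0.2014, 0.019]
ee_rot: [-0.431, 0.56, -0.56, 0.432]
wrist_force: [-1.0, 1.0, 1.6]
width: 0.241
```

>>> {"method": "play_rows", "body": {"commands": [[0, -0.01, 0, 0, 0, 0, 1], [0, -0.02, 0, 0, 0, 0, 1], [0, -0.03, 0, 0, 0, 0, 1], [0, -0.03, 0, 0, 0, 0, 1], [0, -0.03, 0, 0, 0, 0, 1], [0, -0.03, 0, 0, 0, 0, 1], [0, -0.03, 0, 0, 0, 0, 1], [0, -0.03, 0, 0, 0, 0, 1], [0, -0.02, 0, 0, 0, 0, 1], [0, 0, 0, 0, 0, 0, 1]]}}

```text
time: 20.63
eef_pos: [0.3755, 0.2027, 0.2533]
ee_rot: [-0.428, 0.56, -0.56, 0.435]
wrist_force: [0.7, 1.0, -1.8]
width: 0.242
```

```bash
python3 - <<'E'
from h import *
print(S())
sc=arm.get_image('scene')[:,:,::-1].copy();sd=arm.get_image('side')[:,:,::-1].copy();cv2.imwrite('pics/s8.png',sc);cv2.imwrite('pics/d8.png',sd)
C=cal('scene')
m=cv2.inRange(cv2.cvtColor(sc,cv2.COLOR_BGR2HSV),(80,120,80),(95,255,255));n,l,s,c=cv2.connectedComponentsWithStats(m)
for i in range(1,n):
    if s[i,4]>300:
        v,u=np.nonzero(l==i);P=np.array([onz(C,a,b,.011)[:2] for a,b in zip(u,v)]).astype(np.float32)*1000
        print(s[i],cv2.minAreaRect(P))
E
```

```text
{'time': 20.633, 'joint_positions': [0.88, 0.015, -0.412, 0.002, -1.134, 0.432], 'eef_pos': [0.375, 0.203, 0.253], 'ee_rot': [-0.428, 0.56, -0.56, 0.435], 'wrist_force': [0.66, 1.026, -1.763], 'width': 0.242}
[365 147  52  25 332] ((393.78961181640625, -320.1312255859375), (201.6101837158203, 45.608802795410156), 67.85957336425781)
[ 507  184   64   52 1864] ((-74.66681671142578, -466.644287109375), (168.57325744628906, 147.9889373779297), 11.495854377746582)
[186 277  29  21 371] ((475.64617919921875, 454.64129638671875), (84.8673324584961, 48.13145446777344), 75.98584747314453)
```

Grasped and lifted (width 0.242 ≈ 21 mm). Carry it towards the notebook and measure that with the wrist camera.

```bash
python3 - <<'E'
from h import *
r=R.from_quat(arm.get_state()['ee_rot']);rows(np.array([.46,-.24,.30]),r*R.from_rotvec([0,72,0],degrees=True),18,1)
E
```

```text
max 0.025 4.0 dist [ 0.087 -0.441  0.051]
[[0.0225, -0.0029, 0.0109, 0.0, 4.0, -0.0, 1], [0.0216, -0.0029, 0.0125, 0.0, 4.0, -0.0, 1], [0.0207, -0.0029, 0.0139, 0.0, 4.0, -0.0, 1], [0.0197, -0.0029, 0.0154, 0.0, 4.0, -0.0, 1], [0.0186, -0.0029, 0.0167, 0.0, 4.0, -0.0, 1], [0.0174, -0.0029, 0.0179, 0.0, 4.0, -0.0, 1], [0.0161, -0.0029, 0.0191, 0.0, 4.0, -0.0, 1], [0.0147, -0.0029, 0.0202, 0.0, 4.0, -0.0, 1], [0.0133, -0.0029, 0.0212, 0.0, 4.0, -0.0, 1], [0.0118, -0.0029, 0.022, 0.0, 4.0, -0.0, 1], [0.0102, -0.0029, 0.0228, 0.0, 4.0, -0.0, 1], [0.0086, -0.0029, 0.0235, 0.0, 4.0, -0.0, 1], [0.0069, -0.0029, 0.024, 0.0, 4.0, -0.0, 1], [0.0052, -0.0029, 0.0244, 0.0, 4.0, -0.0, 1], [0.0035, -0.0029, 0.0247, 0.0, 4.0, -0.0, 1], [0.0018, -0.0029, 0.0249, 0.0, 4.0, -0.0, 1], [0.0, -0.0029, 0.025, 0.0, 4.0, -0.0, 1], [-0.0017, -0.0029, 0.0249, 0.0, 4.0, -0.0, 1]]
```

>>> {"method": "play_rows", "body": {"commands": [[0.0225, -0.0029, 0.0109, 0, 4, 0, 1], [0.0216, -0.0029, 0.0125, 0, 4, 0, 1], [0.0207, -0.0029, 0.0139, 0, 4, 0, 1], [0.0197, -0.0029, 0.0154, 0, 4, 0, 1], [0.0186, -0.0029, 0.0167, 0, 4, 0, 1], [0.0174, -0.0029, 0.0179, 0, 4, 0, 1], [0.0161, -0.0029, 0.0191, 0, 4, 0, 1], [0.0147, -0.0029, 0.0202, 0, 4, 0, 1], [0.0133, -0.0029, 0.0212, 0, 4, 0, 1], [0.0118, -0.0029, 0.022, 0, 4, 0, 1], [0.0102, -0.0029, 0.0228, 0, 4, 0, 1], [0.0086, -0.0029, 0.0235, 0, 4, 0, 1]]}}

```text
time: 21.73
eef_pos: [0.4304, -0.0942, 0.2816]
ee_rot: [-0.167, 0.688, -0.687, 0.163]
wrist_force: [1.2, 0.0, -1.0]
width: 0.245
```

>>> {"method": "play_rows", "body": {"commands": [[0.0069, -0.0029, 0.024, 0, 4, 0, 1], [0.0052, -0.0029, 0.0244, 0, 4, 0, 1], [0.0035, -0.0029, 0.0247, 0, 4, 0, 1], [0.0018, -0.0029, 0.0249, 0, 4, 0, 1], [0, -0.0029, 0.025, 0, 4, 0, 1], [-0.0017, -0.0029, 0.0249, 0, 4, 0, 1], [0, 0, 0, 0, 0, 0, 1], [0, 0, 0, 0, 0, 0, 1]]}}

```text
time: 22.4
eef_pos: [0.4596, -0.2405, 0.2985]
ee_rot: [-0.021, 0.707, -0.707, 0.017]
wrist_force: [-0.4, 0.6, -0.9]
width: 0.244
```

```bash
python3 - <<'E'
from h import *
print(S());st=arm.get_state();im=arm.get_image('wrist')[:,:,::-1].copy();cv2.imwrite('pics/w9.png',im)
C=cal('wrist',st)
m=cv2.inRange(cv2.cvtColor(im,cv2.COLOR_BGR2HSV),(80,120,80),(95,255,255));m=cv2.morphologyEx(m,cv2.MORPH_OPEN,np.ones((5,5)));n,l,s,c=cv2.connectedComponentsWithStats(m)
for i in range(1,n):
    if s[i,4]>500:
        v,u=np.nonzero(l==i);P=np.array([onz(C,a,b,.011)[:2] for a,b in zip(u,v)]).astype(np.float32)*1000
        print(s[i],cv2.minAreaRect(P),cv2.boxPoints(cv2.minAreaRect(P)).round(0).tolist())
r=R.from_quat(st['ee_rot'])
for z in(-.05,0,.09):print(proj(C,st['eef_pos']+r.apply([0,0,z])))
E
```

```text
{'time': 22.4, 'joint_positions': [-0.169, 0.162, -0.131, 0.0, -1.283, 0.223], 'eef_pos': [0.46, -0.24, 0.298], 'ee_rot': [-0.021, 0.707, -0.707, 0.017], 'wrist_force': [-0.447, 0.583, -0.93], 'width': 0.244}
[ 273    0  128   47 5446] ((445.23297119140625, -407.6348571777344), (158.09872436523438, 50.75093078613281), 3.2244715690612793) [[365.0, -387.0], [368.0, -437.0], [526.0, -429.0], [523.0, -378.0]]
[316.922534   335.00655858]
[316.91592598 257.71549619]
[316.90011441  72.77455017]
```

>>> {"method": "play_rows", "body": {"commands": [[0, 0, 0.028, 0, 0, 0, 1], [0, 0, 0.028, 0, 0, 0, 1], [0, 0, 0.028, 0, 0, 0, 1], [0, 0, 0.028, 0, 0, 0, 1], [0, 0, 0.028, 0, 0, 0, 1], [0, 0, 0.01, 0, 0, 0, 1], [0, 0, 0, 0, 0, 0, 1], [0, 0, 0, 0, 0, 0, 1]]}}

```text
time: 23.12
eef_pos: [0.4686, -0.3887, 0.2999]
ee_rot: [-0.021, 0.707, -0.707, 0.019]
wrist_force: [0.3, 0.3, 0.1]
width: 0.242
```

```bash
python3 - <<'E'
from h import *
print(S());st=arm.get_state();im=arm.get_image('wrist')[:,:,::-1].copy();cv2.imwrite('pics/w10.png',im)
C=cal('wrist',st)
m=cv2.inRange(cv2.cvtColor(im,cv2.COLOR_BGR2HSV),(80,120,80),(95,255,255));m=cv2.morphologyEx(m,cv2.MORPH_OPEN,np.ones((5,5)));n,l,s,c=cv2.connectedComponentsWithStats(m)
Q=[]
for i in range(1,n):
    if s[i,4]>300:
        v,u=np.nonzero(l==i);P=np.array([onz(C,a,b,.011)[:2] for a,b in zip(u,v)]).astype(np.float32)*1000;Q.append(P)
        print(s[i],cv2.minAreaRect(P),cv2.boxPoints(cv2.minAreaRect(P)).round(0).tolist())
print(cv2.minAreaRect(np.vstack(Q)))
D=cal('side');sd=arm.get_image('side')[:,:,::-1].copy()
m=cv2.inRange(cv2.cvtColor(sd,cv2.COLOR_BGR2HSV),(80,120,60),(95,255,255));n,l,s,c=cv2.connectedComponentsWithStats(m)
for i in range(1,n):
    if s[i,4]>200:
        v,u=np.nonzero(l==i);P=np.array([onz(D,a,b,.011)[:2] for a,b in zip(u,v)]).astype(np.float32)*1000;print(s[i],cv2.minAreaRect(P))
E
```

```text
{'time': 23.117, 'joint_positions': [-0.427, 0.321, 0.084, 0.0, -1.336, 0.483], 'eef_pos': [0.469, -0.389, 0.3], 'ee_rot': [-0.021, 0.707, -0.707, 0.019], 'wrist_force': [0.273, 0.253, 0.123], 'width': 0.242}
[ 613   77   27  108 1867] ((41.4344482421875, -443.3648986816406), (36.19785690307617, 150.61077880859375), 20.047256469726562) [[-1.0, -379.0], [50.0, -520.0], [84.0, -508.0], [33.0, -366.0]]
[ 337  127   51  115 2637] ((409.29779052734375, -345.3031921386719), (178.9220733642578, 47.31037521362305), 80.3641128540039) [[371.0, -430.0], [418.0, -437.0], [448.0, -261.0], [401.0, -253.0]]
[ 264  177   35   70 1618] ((511.57489013671875, -297.23358154296875), (110.35259246826172, 51.013999938964844), 80.86357116699219) [[478.0, -348.0], [528.0, -356.0], [546.0, -247.0], [495.0, -239.0]]
((290.87188720703125, -378.62542724609375), (559.691650390625, 166.24929809570312), 16.548412322998047)
[ 322  268   53   34 1107] ((463.9353332519531, -296.04010009765625), (127.38839721679688, 144.63348388671875), 80.05682373046875)
[  89  296  100   47 3384] ((-55.935340881347656, -458.42626953125), (210.9212188720703, 147.3029327392578), 9.79658317565918)
```

```bash
cat > nb.py <<'E'
from h import *
V=[('scene','pics/scene0.png',None),('side','pics/side0.png',None),('scene','pics/s6.png',None),('side','pics/d8.png',None),
('wrist','pics/w9.png',dict(eef_pos=np.array([.4596,-.2405,.2985]),ee_rot=np.array([-.021,.707,-.707,.017]))),
('wrist','pics/w10.png',dict(eef_pos=np.array([.4686,-.3887,.2999]),ee_rot=np.array([-.021,.707,-.707,.019])))]
U=[]
ax=np.radians(80.4);a=np.array([np.cos(ax),np.sin(ax)]);b=np.array([a[1],-a[0]])
for n,f,st in V:
    im=cv2.imread(f);C=cal(n,st)
    m=cv2.inRange(cv2.cvtColor(im,cv2.COLOR_BGR2HSV),(80,110,60),(95,255,255));m=cv2.morphologyEx(m,cv2.MORPH_OPEN,np.ones((3,3)))
    v,u=np.nonzero(m);P=np.array([onz(C,x,y,.011)[:2] for x,y in zip(u,v)])*1000
    P=P[(P[:,0]>330)&(P[:,0]<620)&(P[:,1]<-180)&(P[:,1]>-520)];U.append(P)
    print(f,len(P),'along',np.percentile(P@a,[.5,99.5]).round(),'across',np.percentile(P@b,[.5,99.5]).round(),cv2.minAreaRect(P.astype(np.float32)))
A=np.vstack(U).astype(np.float32);print(cv2.minAreaRect(A))
E
python3 nb.py
```

```text
pics/scene0.png 1217 along [-354. -155.] across [437. 580.] ((458.68341064453125, -339.8702697753906), (210.25355529785156, 144.19691467285156), 81.48955535888672)
pics/side0.png 1135 along [-274. -150.] across [435. 579.] ((464.3174133300781, -294.833984375), (126.72576141357422, 146.51708984375), 80.38028717041016)
pics/s6.png 1084 along [-361. -217.] across [436. 580.] ((454.0490417480469, -367.68524169921875), (150.59986877441406, 148.78077697753906), 79.78440856933594)
pics/d8.png 1134 along [-274. -150.] across [435. 579.] ((464.3779296875, -294.84130859375), (127.12535095214844, 146.33950805664062), 80.57006072998047)
pics/w9.png 5771 along [-362. -156.] across [433. 579.] ((455.1304931640625, -338.7022399902344), (209.36976623535156, 149.0655517578125), 80.9352798461914)
pics/w10.png 4777 along [-361. -154.] across [433. 579.] ((455.7356872558594, -337.8306884765625), (210.11289978027344, 147.8805694580078), 80.42896270751953)
((456.78033447265625, -337.13818359375), (213.42486572265625, 151.1892852783203), 80.74051666259766)
```

```bash
python3 - <<'E'
from h import *
q=down(np.radians(-9.5));z=q.apply([0,0,1]);t=np.array([.456,-.338,.06])-.008*z;print(t,z);rows(t,q,11,1)
E
```

```text
[ 0.45732038 -0.33010972  0.06      ] [-1.65047606e-01 -9.86285602e-01  8.23993651e-18]
max 0.0219 1.1633 dist [-0.011  0.058 -0.241]
[[0.0007, 0.0219, -0.0053, -0.0, 1.16, 0.01, 1], [0.0008, 0.0219, -0.0053, -0.0, 1.16, 0.01, 1], [0.0009, 0.0219, -0.0053, -0.0, 1.16, 0.01, 1], [0.001, 0.0219, -0.0053, -0.0, 1.16, 0.01, 1], [0.0012, 0.0219, -0.0053, -0.0, 1.16, 0.01, 1], [0.0013, 0.0219, -0.0052, -0.0, 1.16, 0.01, 1], [0.0014, 0.0219, -0.0052, -0.0, 1.16, 0.01, 1], [0.0015, 0.0219, -0.0052, -0.0, 1.16, 0.01, 1], [0.0016, 0.0219, -0.0051, -0.0, 1.16, 0.01, 1], [0.0017, 0.0219, -0.0051, -0.0, 1.16, 0.01, 1], [0.0018, 0.0219, -0.0051, -0.0, 1.16, 0.01, 1]]
```

>>> {"method": "play_rows", "body": {"commands": [[0.0007, 0.0219, -0.0053, 0, 1.16, 0, 1], [0.0008, 0.0219, -0.0053, 0, 1.16, 0, 1], [0.0009, 0.0219, -0.0053, 0, 1.16, 0, 1], [0.001, 0.0219, -0.0053, 0, 1.16, 0, 1], [0.0012, 0.0219, -0.0053, 0, 1.16, 0, 1], [0.0013, 0.0219, -0.0052, 0, 1.16, 0, 1], [0.0014, 0.0219, -0.0052, 0, 1.16, 0, 1], [0.0015, 0.0219, -0.0052, 0, 1.16, 0, 1], [0.0016, 0.0219, -0.0051, 0, 1.16, 0, 1], [0.0017, 0.0219, -0.0051, 0, 1.16, 0, 1], [0.0018, 0.0219, -0.0051, 0, 1.16, 0, 1], [0, 0, 0, 0, 0, 0, 1]]}}

```text
time: 24.22
eef_pos: [0.4543, -0.3285, 0.0565]
ee_rot: [0.055, 0.706, -0.704, -0.062]
wrist_force: [-0.3, 1.2, -1.4]
width: 0.241
```

>>> {"method": "play_rows", "body": {"commands": [[0, 0.012, 0, 0, 0, 0, 1], [0, 0.012, 0, 0, 0, 0, 1], [0, 0.008, 0, 0, 0, 0, 1], [0, 0.005, 0, 0, 0, 0, 1], [0, 0.003, 0, 0, 0, 0, 1], [0, 0.002, 0, 0, 0, 0, 1], [0, 0, 0, 0, 0, 0, 1], [0, 0, 0, 0, 0, 0, 1]]}}

```text
time: 24.88
eef_pos: [0.4576, -0.332, 0.0185]
ee_rot: [-0.059, -0.704, 0.705, 0.059]
wrist_force: [0.7, -0.1, -0.3]
width: 0.24
```

```bash
python3 -c "
from h import *
print(S(),R.from_quat(arm.get_state()['ee_rot']).as_matrix().round(3))"
```

```text
{'time': 24.883, 'joint_positions': [-0.34, 0.525, -0.386, 0.002, -0.659, 0.172], 'eef_pos': [0.458, -0.332, 0.019], 'ee_rot': [-0.059, -0.704, 0.705, 0.059], 'wrist_force': [0.668, -0.09, -0.26], 'width': 0.24} [[-0.986  0.    -0.166]
 [ 0.166 -0.001 -0.986]
 [-0.    -1.     0.001]]
```

>>> {"method": "play_rows", "body": {"commands": [[0, 0.0015, 0, 0, 0, 0, 1], [0, 0, 0, 0, 0, 0, 1], [0, 0.0015, 0, 0, 0, 0, 1], [0, 0, 0, 0, 0, 0, 1], [0, 0, 0, 0, 0, 0, 1]]}}

```text
time: 25.3
eef_pos: [0.4572, -0.3318, 0.015]
ee_rot: [-0.059, -0.704, 0.705, 0.059]
wrist_force: [0.3, -0.1, -1.1]
width: 0.24
```

>>> {"method": "play_rows", "body": {"commands": [[0, 0.001, 0, 0, 0, 0, 1], [0, 0, 0, 0, 0, 0, 1], [0, 0, 0, 0, 0, 0, 1]]}}

```text
time: 25.55
eef_pos: [0.4574, -0.3319, 0.0141]
ee_rot: [-0.059, -0.704, 0.705, 0.059]
wrist_force: [-0.3, -0.8, -0.4]
width: 0.243
```

>>> {"method": "play_rows", "body": {"commands": [[0, 0.001, 0, 0, 0, 0, 1], [0, 0, 0, 0, 0, 0, 1], [0, 0, 0, 0, 0, 0, 1]]}}

```text
time: 25.8
eef_pos: [0.4574, -0.3319, 0.0139]
ee_rot: [-0.059, -0.704, 0.705, 0.059]
wrist_force: [-0.7, 0.9, 5.7]
width: 0.246
```

Contact felt (5.7 N up, z stopped at 13.9 mm). Release gently, rise, and check.

>>> {"method": "play_rows", "body": {"commands": [[0, 0, 0, 0, 0, 0, 0.68], [0, 0, 0, 0, 0, 0, 0.62], [0, 0, 0, 0, 0, 0, 0.55], [0, 0, 0, 0, 0, 0, 0.55], [0, 0, 0, 0, 0, 0, 0.55], [0, -0.01, 0, 0, 0, 0, 0.55], [0, -0.02, 0, 0, 0, 0, 0.55], [0, -0.03, 0, 0, 0, 0, 0.55], [0, -0.04, 0, 0, 0, 0, 0.55], [0, -0.04, 0, 0, 0, 0, 0.55], [0, -0.04, 0, 0, 0, 0, 0.55], [0, -0.04, 0, 0, 0, 0, 0.55]]}}

```text
time: 26.8
eef_pos: [0.4569, -0.3314, 0.236]
ee_rot: [-0.059, -0.704, 0.705, 0.059]
wrist_force: [0.5, -0.6, -0.7]
width: 0.451
```

>>> {"method": "play_rows", "body": {"commands": [[0, -0.03, -0.03, 0, 0, 0, 0.55], [0, -0.02, -0.03, 0, 0, 0, 0.55], [0, 0, -0.02, 0, 0, 0, 0.55], [0, 0, 0, 0, 0, 0, 0.55], [0, 0, 0, 0, 0, 0, 0.55]]}}

```text
time: 27.22
eef_pos: [0.4705, -0.2524, 0.2834]
ee_rot: [-0.058, -0.704, 0.705, 0.058]
wrist_force: [-0.2, -1.1, -1.1]
width: 0.45
```

```bash
python3 - <<'E'
from h import *
print(S());st=arm.get_state();im=arm.get_image('wrist')[:,:,::-1].copy();sd=arm.get_image('side')[:,:,::-1].copy()
C=cal('wrist',st)
m=cv2.inRange(cv2.cvtColor(im,cv2.COLOR_BGR2HSV),(80,110,60),(95,255,255));v,u=np.nonzero(cv2.morphologyEx(m,cv2.MORPH_OPEN,np.ones((5,5))))
P=np.array([onz(C,x,y,.011)[:2] for x,y in zip(u,v)])*1000;P=P[(P[:,0]>330)&(P[:,0]<620)&(P[:,1]<-180)&(P[:,1]>-520)]
print('nb',cv2.minAreaRect(P.astype(np.float32)))
near=proj(C,[.463,-.296,.027])
try:
    c,cc,e,wh=handle(im,C,.027,near=near);e=e*np.sign(e[1]);print('handle',c,e,wh,'origin',c-.042*e,'ang',np.degrees(np.arctan2(e[1],e[0])))
except Exception as x: print(x)
s=arm.get_image('scene')[:,:,::-1]
cv2.imwrite('pics/fin.png',np.hstack([im[:,100:540],cv2.resize(sd[130:330,270:450],(360,400))]))
cv2.imwrite('pics/fs.png',s)
E
```

```text
{'time': 27.217, 'joint_positions': [-0.188, 0.194, -0.129, 0.001, -1.247, 0.023], 'eef_pos': [0.471, -0.252, 0.283], 'ee_rot': [-0.058, -0.704, 0.705, 0.058], 'wrist_force': [-0.158, -1.08, -1.137], 'width': 0.45}
nb ((456.1053771972656, -336.4394226074219), (205.96348571777344, 148.8648223876953), 80.62651062011719)
handle [ 0.46245703 -0.29767899] [0.14045367 0.99008725] [19.10175323486328, 95.59454345703125] origin [ 0.45655798 -0.33926265] ang 81.92590073915989
```

View pics/fin.png

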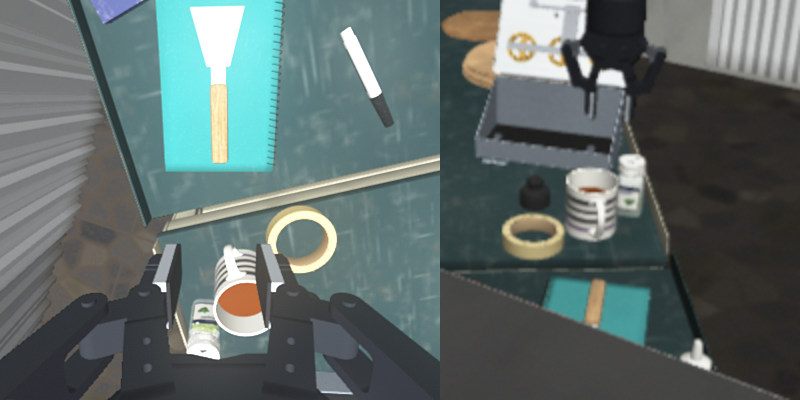

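The scraper lies flat in the middle of the notebook, the box is open and empty with its lid back, and the bystanders stand where they were. The gripper touches nothing, so I'm handing in.

```bash
python3 -c "
from cell import arm
print(arm.close_job())"
```

```text
the job is handed in; nothing more can be done
None
```

The box is open and the scraper lies on the middle of the notebook; I handed the job in at about 27 s.

- **Dials:** I set left to ten, middle to two and right to eleven o'clock. The gripper's angle at each release was within about 0.5° of the code.
- **Bolt:** it slid 22 mm and stopped; pushing harder gave about 10 N and no more travel.
- **Lid:** I lifted it past upright, to roughly 140–145° by the arm's position. It was still standing in the last side view.
- **Scraper:** I set it down until I felt contact (5.7 N), then released it. In the last wrist picture its middle is about 3 mm or less from the notebook's centre and its line within about 1.5° of the long side.
- **Things standing about:** in the last pictures the weight, mug, jar and tape look to be where they were, and the marker shows no sign of being touched. I didn't look specifically at the hand brush at the end; the arm never worked near it on purpose.

**Checks that disagreed:**
- The wrist-camera fits of the box differed by 2–3 mm and under 1°, which the jaws took up.
- While lifting, the handle's apparent distance from the hinge grew by up to 9 mm as it turned in the fingers. Forces there stayed under about 15 N, and the lid angle is less exact for it.

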